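Pack the carrier for the sampling round

ROBOT

A 6-joint arm with a two-finger parallel gripper is mounted at the origin on a cart in front of the work surface, level with it; the furniture and walls round the work are solid. World frame = base frame: x ahead of the robot, y to its left, z up, the work surface at z = 0. Lengths are in mm, angles in degrees, forces in N, time in s.
With the tool pointing down it reaches from about 300 to 850 mm from the base axis. Payload 4.2 kg.
Tool frame: the origin (TCP) lies on the centre line of the jaws, within the pads' length; the fingertips stand 14 mm ahead of it and the grasp point (between the pads) lies 5 mm behind it; z points along the fingers, y is the direction in which the jaws open and shut (so a half turn about z gives the same grasp; the last joint's range is limited). The gripper opens to 91 mm and grips with 3 to 60 N. Pads are 32 mm wide; open, the fingers measure 118 mm over their backs; the gripper's body (76 mm by 178 mm) begins 60 mm behind the grasp point.
Start: joints at [-73.167, 18.312, 89.639, -0, 72.044, -1.146], TCP at [177.491, -546.936, 227.976] pointing down, gripper open.
Joint ranges: [-177.97, 177.97], [-48.28, 115.42], [12.27, 149.76], [-77.06, 257.06], [2.81, 150.46], [-146.56, 146.56]. Speed limits (degrees/s): [147.25, 147.25, 180, 180, 180, 180].

INTERFACE

Orientations are given as [roll, pitch, yaw] about the fixed x, y, z axes, in that order (R = Rz(yaw) Ry(pitch) Rx(roll)).
In Python, from workcell import env gives the robot as it stands.
- The arm moves only by the tool play_rows, never from a script. Its argument "increments" is a list of rows, each a list of 5 numbers: the shift along the world's x, y, z in mm, then the turn about the world's z in degrees, then the closure, from 0 (fully open) to 1 (shut). In form: [[x, y, z, yaw, fingers], ...]. A call has 1 to 20 rows; each row shifts and turns the commanded pose from where the row before left it; what a row does not reach is not made up. A row lasts 1/8 s, in which the tool goes at most 62.5 mm and 10.7 degrees, less where a joint would pass 70% of its speed; a pose out of reach is approached as far as the arm can. A call is refused whole if a number of a shift passes 62.5 or a number of a turn 10.7, either way. A call with a gripper value outside its range is refused whole. The fingers move at their own pace and stop on an object; "newtons" is the grip in N (left out, the last holds). Time passes only in rows, so rows that do not move let the fingers close. It gives the time, the measured TCP pose, the force and the opening at its end, in the units of the state.
- env.state(): the state, without advancing time (a new reading comes with each control period).
- env.grab_frame(name): name is "scene" or "top"; returns the picture (384x512x3 uint8, red, green, blue); there is no depth.
- env.calibration(name): a dict with "fx", "fy", "cx", "cy" (pixels), "R" (3x3) and "t" (3): a world point X has camera coordinates R X + t. Camera axes: x right, y down, z forward; pixel columns grow to the right and rows downward; lengths in mm; the calibration is good to about 2 mm. A picture is of the moment at which its call begins. calibration takes no time and is no camera call.
- env.job_done(): hands the job in, once; it reports no verdict.
The state is a dict: "time_s": time; "qpos": joint angles; "qvel": joint speeds; "effort": joint torques, N m; "ee_pos": TCP position; "ee_rot": TCP orientation; "force": force on the tool from outside, world axes, zero at the start; "torque": the same for the moment, N m; "gripper_width": finger opening in mm.
Only numpy, scipy, OpenCV 4.12 (cv2) and the standard library are available. Lean on these libraries where they do the work, as an engineer would, in place of code of your own. Each camera call takes 0.05 s, during which the arm holds its last target.

TASK

Get the dishes and the carrier board ready for the sampling round. Pile all the petri dishes from the worktop straight on top of the one on the stand, lowering each until you feel it rest on the pile before you let go (none may drop), and when all are piled set the metal cover disc on top, knob up. Also seat the timer flat and square at the bottom of its rectangular pocket in the board, slide the roll of tape up off its spindle and lay it flat at the bottom of the round recess; leave the beaker and the bottle standing where they are.

Things in the scene. Friction and masses are not known exactly. Their poses are not given: they have to be found in the camera images.
- stand: fixed dish stand: foot 96 mm across, sleeve, side knob and a column with a level platform 90 mm across that stands still, its top left anywhere 48 to 88 mm up (not tracked: feel it). One more such dish (14 mm, not tracked) lies on it within 3 mm of its axis, so the pile's top is at first 62 to 102 mm up and grows 14 mm a dish. Origin on the axis at the worktop
- dish_1: loose closed petri dish, a flat translucent disc 68 mm across and 14 mm thick, filled, 80 g, grasped across its diameter near its underside; origin at the centre of its underside, z up. Two to four of dish_1 to dish_4 lie on the worktop (an absent one reads None)
- dish_2: loose closed petri dish, a flat translucent disc 68 mm across and 14 mm thick, filled, 80 g, grasped across its diameter near its underside; origin at the centre of its underside, z up. Two to four of dish_1 to dish_4 lie on the worktop (an absent one reads None)
- dish_3: loose closed petri dish, a flat translucent disc 68 mm across and 14 mm thick, filled, 80 g, grasped across its diameter near its underside; origin at the centre of its underside, z up. Two to four of dish_1 to dish_4 lie on the worktop (an absent one reads None)
- dish_4: loose closed petri dish, a flat translucent disc 68 mm across and 14 mm thick, filled, 80 g, grasped across its diameter near its underside; origin at the centre of its underside, z up. Two to four of dish_1 to dish_4 lie on the worktop (an absent one reads None)
- cover: loose aluminium cover disc, 72 mm across and 6 mm thick, with a turned knob on top: neck 14 mm in diameter up to 12 mm, knob 22 mm in diameter from 16 to 34 mm above its underside; 55 to 115 g; origin at the centre of its underside, z up
- timer: loose bench timer, a low whitish block with keys and a display on its sloping top: 70 mm along its x, 62 mm along its y, up to 20 mm high (lower at the front, -x), 60 to 130 g; origin at the centre of its underside, z up. It may lie anywhere among the dishes
- tape_roll: roll of plain pale tape, 64 mm outer diameter, bore 38 mm, 24 mm wide, 60 g, lying flat round the spindle's rod on its foot; origin at the centre of its underside, z along its axis
- spindle: fixed upright tape spindle: foot 100 mm across and 12 mm thick (the roll lies on it), rod 26 mm in diameter whose rounded top is 66 mm above the worktop. Origin on the axis at the worktop
- board: fixed carrier board, 200 mm along its x, 100 mm along its y, top 14 mm above the worktop, with two recesses 6 mm deep: a rectangular pocket for the timer at its -x end and a round recess for the tape roll at its +x end. Origin at the centre of its underside
- timer_pocket (a point): centre of the floor of the rectangular pocket, 8 mm above the worktop; the pocket is 75 mm along the board's x and 67 mm along its y, 6 mm deep (2.5 mm play on each side); x axis along the board's x
- tape_recess (a point): centre of the floor of the round recess, 8 mm above the worktop; 69 mm in diameter, 6 mm deep (2.5 mm play all round)
- beaker: bystander: small empty beaker, 58 mm across, 60 mm high, standing near the front edge; origin at the centre of its underside
- bottle: bystander: screw-capped laboratory bottle, 72 mm across, 139 mm high, standing behind the work; origin at the centre of its underside
There are look-alikes about, which are no part of the job. What is shaped like the dish_3 but yellow is not meant.

How it is judged (in metres and radians):
On the way, in this order (a step that is already met when the one before it is completed fails the run):
1. all dishes lie on the pile, released (horizontal distance between each of dish_1, dish_2, dish_3, dish_4 and stand below 0.012 m and height (world z) of each of dish_1, dish_2, dish_3, dish_4 above 0.05 m and angle between each of dish_1, dish_2, dish_3, dish_4's own z axis and vertical below 0.08 rad and linear speed of each of dish_1, dish_2, dish_3, dish_4 below 0.03 m/s and contact force between the fingers and dish_1 below 0.05 N and contact force between the fingers and dish_2 below 0.05 N and contact force between the fingers and dish_3 below 0.05 N and contact force between the fingers and dish_4 below 0.05 N), for 0.2 s.
2. the cover lies on top of all the dishes, released (horizontal distance between cover and stand below 0.012 m and angle between cover's own z axis and vertical below 0.08 rad and linear speed of cover below 0.03 m/s and contact force between the fingers and cover below 0.05 N and z of cover in the frame of dish_1 above 0.01 m and z of cover in the frame of dish_2 above 0.01 m and z of cover in the frame of dish_3 above 0.01 m and z of cover in the frame of dish_4 above 0.01 m), for 0.2 s.
At the end, for the whole second after the job is handed in: All dishes present and, above them, the cover lie level on the stand within 12 mm of its axis; timer (within 7 mm, square within 0.12 rad) and tape roll (within 7 mm) lie level on the floors of their recesses, less than 2.5 mm above them; all at rest (all of step 2 and horizontal distance between each of dish_1, dish_2, dish_3, dish_4 and stand below 0.012 m and height (world z) of each of dish_1, dish_2, dish_3, dish_4 above 0.05 m and angle between each of dish_1, dish_2, dish_3, dish_4's own z axis and vertical below 0.08 rad and linear speed of each of dish_1, dish_2, dish_3, dish_4, timer, tape_roll below 0.03 m/s and horizontal distance between timer and timer_pocket below 0.007 m and z of timer in the frame of timer_pocket below 0.0025 m and angle between the x axis of timer and the x axis of board, either way round below 0.12 rad and angle between timer's own z axis and vertical below 0.05 rad and horizontal distance between tape_roll and tape_recess below 0.007 m and z of tape_roll in the frame of tape_recess below 0.0025 m and angle between tape_roll's own z axis and vertical below 0.06 rad); the robot touches nothing.
It fails at once if a dish is dropped on the pile (it falls faster than 0.5 m/s, as after a fall of some 13 mm, over the stand with no finger on it) ((horizontal distance between dish_1 and stand below 0.04 m and linear speed of dish_1 above 0.5 m/s and contact force between the fingers and dish_1 below 0.02 N) or (horizontal distance between dish_2 and stand below 0.04 m and linear speed of dish_2 above 0.5 m/s and contact force between the fingers and dish_2 below 0.02 N) or (horizontal distance between dish_3 and stand below 0.04 m and linear speed of dish_3 above 0.5 m/s and contact force between the fingers and dish_3 below 0.02 N) or (horizontal distance between dish_4 and stand below 0.04 m and linear speed of dish_4 above 0.5 m/s and contact force between the fingers and dish_4 below 0.02 N)).
It fails at once if the beaker or the bottle is knocked over or moved more than 40 mm (distance of any of beaker, bottle from where it was at the start of the episode above 0.04 m or angle between any of beaker, bottle's own z axis and vertical above 0.5 rad).
Of dish_1, dish_2, dish_3, dish_4 only 2 to 4 are there at a start; the rules pass over those that are not, and their reading is None.
At some moment in a run one of timer may be knocked a few centimetres aside while the robot is not near it.
It also fails if it takes over 210 s, if anything falls off the work surface, if the arm or the gripper's body presses on something with over 40 N, if the wrist force passes 120 N, or if a joint passes its speed limit or range.

## Working session

There is one attempt and no reset: what is moved stays moved. The work goes in short steps, Python scripts to look and compute and a tool call to move; the robot and the scene stay as the last step left them, time stands still between calls to the robot, and variables do not carry over. Pictures are saved under pics/ and viewed, and the job is handed in when it is done.

Besides the shell and the picture viewer there is one more tool, called after "Call:" by a JSON object that holds its "api" and its "payload". play_rows: Moves the arm, as the interface text tells. Its arguments: {"type":"object","properties":{"increments":{"type":"array"},"newtons":{"type":"number"}},"required":["increments"]}

```bash
ls; mkdir -p pics
python3 - <<'E'
from workcell import env
import cv2
print(env.state())
for n in("scene","top"):
    im=env.grab_frame(n); cv2.imwrite(f"pics/{n}0.png",im[:,:,::-1]); c=env.calibration(n); print(n,c)
E
```

```text
pics
{'time_s': 0.0, 'qpos': array([-7.31649169e+01,  1.83518634e+01,  8.97049096e+01, -1.34914551e-03,
        7.20433424e+01, -1.14703156e+00]), 'qvel': array([-0.03289539,  0.00926926, -0.0380275 , -0.01692308,  0.04073905,
        0.05725686]), 'effort': array([ 2.01532275e-03, -4.12457156e+01, -2.31973779e+01,  7.27775577e-02,
        4.58542455e-02, -1.66438035e-04]), 'ee_pos': array([ 177.36225573, -546.47214849,  227.12816453]), 'ee_rot': array([-1.79899879e+02, -7.21679590e-04,  1.79825311e+01]), 'force': array([ 0.78101717, -0.25257579,  0.11647836]), 'torque': array([-0.0039177 , -0.03804118, -0.05096423]), 'gripper_width': 91.049612683836}
scene {'fx': 416.7390121198564, 'fy': 416.7390121198564, 'cx': 258.8950897406041, 'cy': 195.2170388099138, 'R': array([[-0.91192744, -0.4099464 , -0.01822893],
       [-0.22268082,  0.53168988, -0.81714082],
       [ 0.34467608, -0.7411139 , -0.57614979]]), 't': array([ 496.20573188,  131.06949051, 1149.67180479])}
top {'fx': 446.3075557488814, 'fy': 446.3075557488814, 'cx': 251.20921228746752, 'cy': 189.37410477414724, 'R': array([[-0.01304761, -0.99989004, -0.00704815],
       [-0.99138596,  0.01385468, -0.13023797],
       [ 0.1303213 ,  0.00528814, -0.99145771]]), 't': array([  60.57114949,  522.0820125 , 1601.57486538])}
```

View pics/scene0.png

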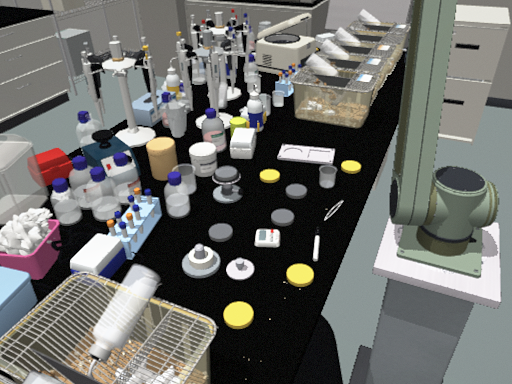

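View pics/top0.png

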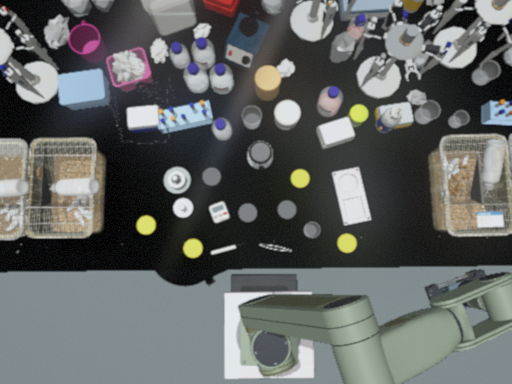

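```bash
cat > h.py <<'E'
import numpy as np, cv2
from workcell import env
def proj(n,P):
    c=env.calibration(n); p=np.array(c['R'])@np.array(P,float)+np.array(c['t']); return c['cx']+c['fx']*p[0]/p[2], c['cy']+c['fy']*p[1]/p[2]
def unproj(n,u,v,z):
    c=env.calibration(n); R=np.array(c['R']);t=np.array(c['t'])
    d=R.T@np.array([(u-c['cx'])/c['fx'],(v-c['cy'])/c['fy'],1]); o=-R.T@t
    return (o+d*(z-o[2])/d[2])
def crop(im,x0,y0,x1,y1,s,fn):
    c=cv2.resize(im[y0:y1,x0:x1,::-1],None,fx=s,fy=s,interpolation=cv2.INTER_CUBIC); cv2.imwrite(fn,c)
def tri(uv1,uv2):
    A=[];b=[]
    for n,(u,v) in(("scene",uv1),("top",uv2)):
        c=env.calibration(n); R=np.array(c['R']);t=np.array(c['t'])
        a=(u-c['cx'])/c['fx']; e=(v-c['cy'])/c['fy']
        A+= [R[0]-a*R[2],R[1]-e*R[2]]; b+=[a*t[2]-t[0],e*t[2]-t[1]]
    x,r,_,_=np.linalg.lstsq(np.array(A),np.array(b),rcond=None); return x,r
E
python3 - <<'E'
from h import *
im=cv2.imread("pics/top0.png")[:,:,::-1]
crop(im,130,130,390,270,3,"pics/t1.png")
im=cv2.imread("pics/scene0.png")[:,:,::-1]
crop(im,160,130,380,330,3,"pics/s1.png")
E
```

```text
(no output)
```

View pics/t1.png

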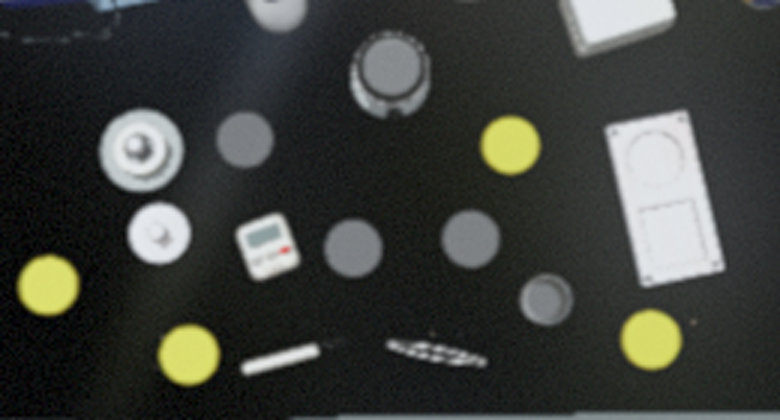

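View pics/s1.png

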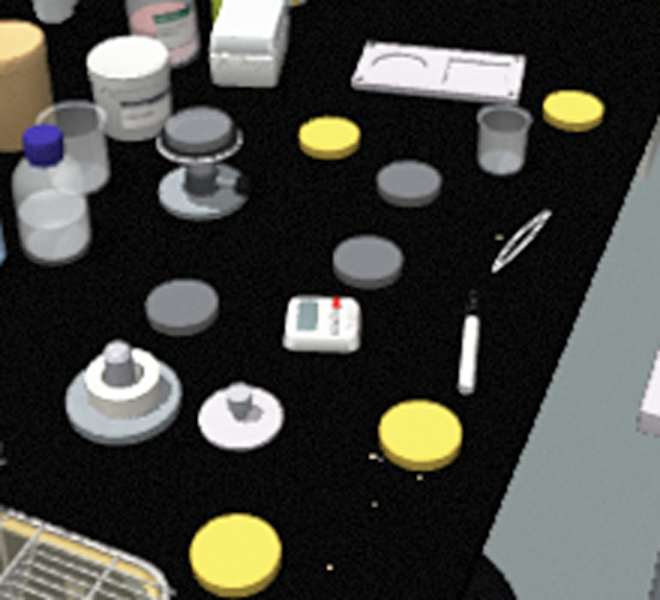

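```bash
cat > seg.py <<'E'
from h import *
def cc(im,mask,mn=20):
    n,l,s,c=cv2.connectedComponentsWithStats(mask.astype(np.uint8),connectivity=4)
    return [(c[i],s[i],l==i) for i in range(1,n) if s[i][4]>=mn]
E
python3 - <<'E'
from seg import *
im=cv2.imread("pics/top0.png")[:,:,::-1].astype(int)
g=im.mean(2); sat=im.max(2)-im.min(2)
print("TOP")
m=(g>62); m[:130]=0;m[265:]=0;m[:,:125]=0;m[:,400:]=0
for c,s,_ in cc(im,m):
    print(c.round(2),s, [unproj("top",*c,z)[:2].round(1) for z in(14,)], )
im2=cv2.imread("pics/scene0.png")[:,:,::-1].astype(int)
g=im2.mean(2)
m=(g>50); m[:140]=0;m[330:]=0;m[:,:180]=0;m[:,345:]=0
print("SCENE")
for c,s,_ in cc(im2,m):
    print(c.round(2),s, unproj("scene",*c,7)[:2].round(1))
E
```

```text
TOP
[168.5 131. ] [159 130  24   4  60] [array([752.5, 363.5])]
[222.61 134.61] [211 130  23  13 207] [array([735.5, 158.8])]
[334.08 137.4 ] [315 130  41  20 595] [array([ 718.5, -260.9])]
[383.69 130.86] [377 130  15   4  36] [array([ 740.9, -448.5])]
[259.71 154.16] [246 140  28  29 626] [array([658.3,  20. ])]
[350.97 195.54] [ 331  165   41   61 1745] [array([ 497.4, -315. ])]
[176.8  179.68] [163 166  29  28 647] [array([565.8, 330.4])]
[210.99 176.05] [202 167  19  19 303] [array([577.7, 202.9])]
[299.81 177.91] [290 168  21  21 334] [array([ 566. , -127.8])]
[182.69 207.3 ] [172 197  22  22 380] [array([462.2, 307.7])]
[286.53 209.14] [277 200  20  20 307] [array([450.2, -75.7])]
[218.67 211.75] [208 201  22  23 369] [array([444. , 174.7])]
[247.26 212.2 ] [238 203  20  20 304] [array([440.8,  69.3])]
[145.65 224.63] [136 215  20  20 328] [array([400.1, 443.7])]
[311.62 229.37] [303 221  18  18 255] [array([ 374.6, -165.8])]
[346.55 242.74] [336 233  22  21 358] [array([ 324.3, -291.7])]
[192.43 247.78] [182 238  21  21 339] [array([313.4, 271.1])]
[275.14 247.41] [259 243  3
[... 314 characters left out ...]
46.7 -285.3]
[269.32 175.43] [259 169  21  14 249] [ 562.3 -128.3]
[295.71 190.62] [285 183  22  16 271] [447.  -76.7]
[333.18 209.49] [324 200  20  21 113] [307.1 -25.3]
[282.02 216.7 ] [271 208  24  18 341] [437.5  68.3]
[220.11 231.82] [208 223  25  19 379] [574.9 202.2]
[267.04 237.7 ] [254 228  27  20 465] [441.1 173.2]
[315.87 247.92] [312 235   8  27 151] [302.5 160. ]
[200.64 261.62] [ 182  243   39   35 1008] [564.1 329. ]
[336.03 300.67] [ 321  254   24   76 1033] [202.7 316.1]
[239.81 268.68] [226 257  29  24 517] [457.8 311.6]
[299.61 274.56] [286 263  28  24 545] [309.7 270.6]
[238.09 314.55] [223 301  31  28 702] [396.6 443.8]
[195.19 320.41] [180 306  39  24 631] [478.5 497. ]
```

```bash
cat > fit.py <<'E'
from seg import *
from scipy.optimize import minimize
from scipy.ndimage import map_coordinates, gaussian_filter
def grads(fn):
    g=cv2.imread(fn).astype(float).mean(2); g=gaussian_filter(g,0.8)
    return g
def circ_score(n,g,x,y,z,r,sgn,delta=2.5):
    a=np.linspace(0,2*np.pi,120,endpoint=False)
    c=env.calibration(n);R=np.array(c['R']);t=np.array(c['t'])
    def samp(rr):
        P=np.stack([x+rr*np.cos(a),y+rr*np.sin(a),0*a+z],1)@R.T+t
        u=c['cx']+c['fx']*P[:,0]/P[:,2];v=c['cy']+c['fy']*P[:,1]/P[:,2]
        return map_coordinates(g,[v,u],order=1)
    return np.clip(samp(r-delta)-samp(r+delta),-40*1,40)*1.0 if sgn>0 else np.clip(samp(r+delta)-samp(r-delta),-40,40)
def fit(n,g,x,y,z,r,sgn=1,rng=10):
    best=None
    for st in (3,1,.5):
        cx,cy=(x,y) if best is None else best[1:]
        for dx in np.arange(-4,4.1):
            for dy in np.arange(-4,4.1):
                X,Y=cx+dx*st,cy+dy*st
                s=circ_score(n,g,X,Y,z,r,sgn).mean()
                if best is None or s>best[0]: best=(s,X,Y)
    return best
E
cat > f1.py <<'E'
from fit import *
G={n:grads(f"pics/{n}0.png") for n in("scene","top")}
L={'A':(576,202,14,34),'B':(449,-76,14,34),'C':(439,69,14,34),'cover':(460,309,6,36),'spfoot':(565,329,12,50),'tape':(565,329,36,32),'stfoot':(640,20,4,48),
 'yel':(564,-128,14,34),'yel2':(311,271,14,34)}
for k,v in L.items():
    print(k,[np.round(fit(n,G[n],*v),1).tolist() for n in G])
print("pile z scan")
x,r=tri((226.7,172.7),(260.3,152.3));print(x)
for z in range(60,106,4):
    a=fit("scene",G["scene"],640,20,z,34);b=fit("top",G["top"],640,20,z,34); print(z,np.round(a,1),np.round(b,1))
E
python3 f1.py
```

```text
A [[38.0, 573.5, 205.0], [36.0, 577.5, 202.0]]
B [[36.3, 446.0, -73.5], [40.0, 450.5, -76.0]]
C [[37.3, 436.5, 71.5], [40.0, 440.0, 69.0]]
cover [[40.0, 457.0, 309.0], [40.0, 460.0, 309.0]]
spfoot [[35.6, 564.5, 329.5], [40.0, 565.0, 329.0]]
tape [[38.9, 563.0, 328.5], [21.0, 565.5, 330.5]]Traceback (most recent call last):
  File "f1.py", line 6, in <module>
    print(k,[np.round(fit(n,G[n],*v),1).tolist() for n in G])
                      ~~~^^^^^^^^^^^
  File "fit.py", line 22, in fit
    s=circ_score(n,g,X,Y,z,r,sgn).mean()
      ~~~~~~~~~~^^^^^^^^^^^^^^^^^
  File "fit.py", line 9, in circ_score
    c=env.calibration(n);R=np.array(c['R']);t=np.array(c['t'])
ValueError: time passes only in moves, steps and waits
```

```bash
cat > cal.py <<'E'
import numpy as np
C={'scene': {'fx': 416.7390121198564, 'fy': 416.7390121198564, 'cx': 258.8950897406041, 'cy': 195.2170388099138, 'R': np.array([[-0.91192744, -0.4099464 , -0.01822893],
       [-0.22268082,  0.53168988, -0.81714082],
       [ 0.34467608, -0.7411139 , -0.57614979]]), 't': np.array([ 496.20573188,  131.06949051, 1149.67180479])},
'top': {'fx': 446.3075557488814, 'fy': 446.3075557488814, 'cx': 251.20921228746752, 'cy': 189.37410477414724, 'R': np.array([[-0.01304761, -0.99989004, -0.00704815],
       [-0.99138596,  0.01385468, -0.13023797],
       [ 0.1303213 ,  0.00528814, -0.99145771]]), 't': np.array([  60.57114949,  522.0820125 , 1601.57486538])}}
E
sed -i 's/env.calibration(\(n\))/C[\1]/; 1i from cal import C' h.py fit.py; sed -i 's/env.calibration(n)/C[n]/g' h.py fit.py
sed -i 's/,-40\*1,40/,-15,120/; s/,-40,40/,-15,120/' fit.py
python3 f1.py
```

```text
A [[57.2, 573.5, 204.0], [36.1, 577.5, 202.0]]
B [[47.7, 446.0, -74.0], [42.0, 450.0, -75.5]]
C [[54.2, 436.5, 70.5], [43.8, 440.5, 69.0]]
cover [[113.2, 459.0, 310.0], [78.7, 463.0, 309.0]]
spfoot [[78.9, 562.5, 331.0], [69.2, 566.0, 331.0]]
tape [[72.8, 562.0, 329.0], [24.5, 573.5, 345.0]]
stfoot [[40.7, 651.0, 16.5], [30.7, 653.0, 21.5]]
yel [[64.8, 561.5, -126.0], [55.8, 566.0, -127.5]]
yel2 [[94.0, 309.5, 272.0], [65.2, 313.0, 270.5]]
pile z scan
[648.20953688  17.89212849  82.60912882]
60 [ 16.4 641.    6. ] [ 22.5 635.   36. ]
64 [ 16.6 638.   11.5] [ 22.6 634.5  36. ]
68 [ 20.  657.   28.5] [ 22.6 633.5  36. ]
72 [ 32.2 658.    2. ] [ 29.6 655.5  19.5]
76 [ 39.3 657.5   2. ] [ 29.7 655.   19.5]
80 [ 39.7 654.5   7.5] [ 29.7 654.   19.5]
84 [ 40.2 651.   13. ] [ 29.6 653.   19.5]
88 [ 40.5 648.   18.5] [ 29.6 652.5  19.5]
92 [ 40.9 644.5  24.5] [ 29.6 651.5  19.5]
96 [ 41.1 641.5  30. ] [ 29.5 650.5  19.5]
100 [ 41.3 638.   35.5] [ 29.5 650.   19.5]
104 [ 37.7 636.   38. ] [ 29.4 649.   20. ]
```

Call:
{"api": "play_rows", "payload": {"increments": [[22.5, 39.3, -8, 6, 0], [22.5, 39.3, -8, 6, 0], [22.5, 39.3, -8, 6, 0], [22.5, 39.3, -8, 6, 0], [22.5, 39.3, -8, 6, 0], [22.5, 39.3, -8, 6, 0], [22.5, 39.3, -8, 6, 0], [22.5, 39.3, -8, 6, 0], [22.5, 39.3, -8, 6, 0], [22.5, 39.3, -8, 6, 0], [22.5, 39.3, -8, 6, 0], [22.5, 39.3, -8, 6, 0], [0, 0, 0, 0, 0]], "newtons": 20}}

```text
time_s: 1.72
ee_pos: [448.0, -73.3, 131.2]
ee_rot: [-179.9, -0.0, 90.2]
force: [0.1, -0.9, -0.6]
gripper_width: 91.0
```

Call:
{"api": "play_rows", "payload": {"increments": [[0, 0, -35, 0, 0], [0, 0, -35, 0, 0], [0, 0, -30, 0, 0], [0, 0, -12, 0, 0], [0, 0, -3, 0, 0], [0, 0, 0, 0, 1], [0, 0, 0, 0, 1], [0, 0, 0, 0, 1], [0, 0, 0, 0, 1], [0, 0, 0, 0, 1], [0, 0, 0, 0, 1]]}}

```text
time_s: 3.1
ee_pos: [448.1, -75.4, 17.7]
ee_rot: [179.9, 0.0, 90.0]
force: [-0.2, -0.1, 6.0]
gripper_width: 65.6
```

```bash
cat > look.py <<'E'
import sys
from h import *
tag=sys.argv[1]
for n in("scene","top"):
    im=env.grab_frame(n); cv2.imwrite(f"pics/{n}{tag}.png",im[:,:,::-1])
s=env.state(); print(s['time_s'],s['ee_pos'].round(1),s['force'].round(2),s['gripper_width'])
if len(sys.argv)>2:
    n=sys.argv[2];a=list(map(int,sys.argv[3:7]))
    im=cv2.imread(f"pics/{n}{tag}.png")[:,:,::-1]; crop(im,*a,int(sys.argv[7]),f"pics/{n}{tag}c.png")
E
python3 look.py 1 scene 220 130 360 270 5
```

```text
3.2 [448.1 -75.5  17.7] [-0.55 -0.11  6.37] 65.75979449221292
```

View pics/scene1c.png

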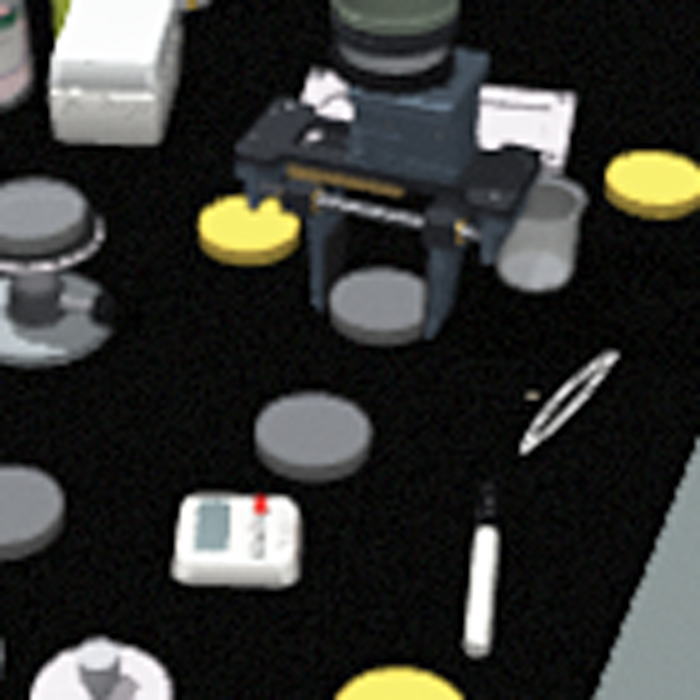

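Call:
{"api": "play_rows", "payload": {"increments": [[0, 0, 5, 0, 1], [0, 0, 15, 0, 1], [0, 0, 35, 0, 1], [0, 0, 40, 0, 1], [0, 0, 35, 0, 1], [0, 0, 10, 0, 1], [0, 0, 0, 0, 1]]}}

```text
time_s: 4.08
ee_pos: [447.2, -75.3, 156.7]
ee_rot: [-180.0, -0.0, 90.0]
force: [-0.4, -0.2, -1.8]
gripper_width: 66.0
```

```bash
python3 look.py 2 scene 220 100 360 240 5
```

```text
4.175 [446.4 -75.1 155.5] [ 0.22 -0.52 -0.98] 65.63052052114135
```

View pics/scene2c.png

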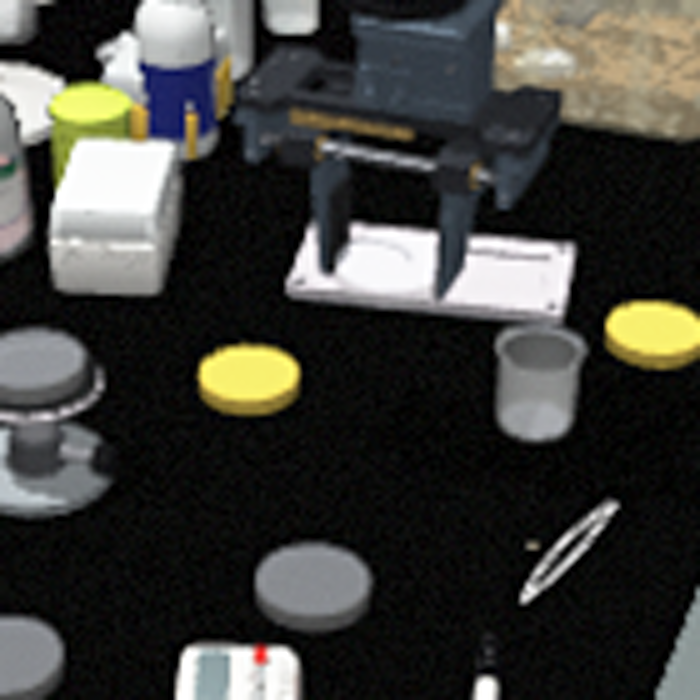

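Run:
```python
from h import *
a=cv2.imread("pics/top2.png")[:,:,::-1];b=cv2.imread("pics/scene2.png")[:,:,::-1]
crop(a,200,130,390,270,4,"pics/t2c.png");crop(b,270,110,350,180,8,"pics/s2c.png")
```

```text
(no output)
```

View pics/t2c.png

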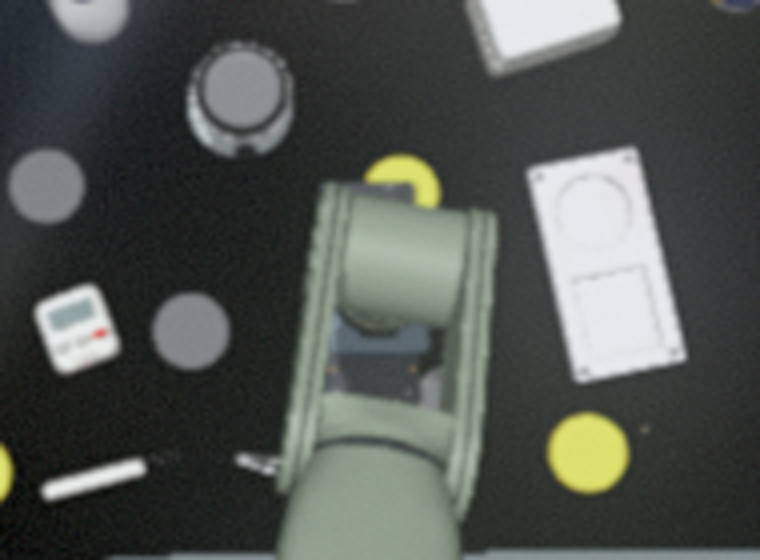

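View pics/s2c.png

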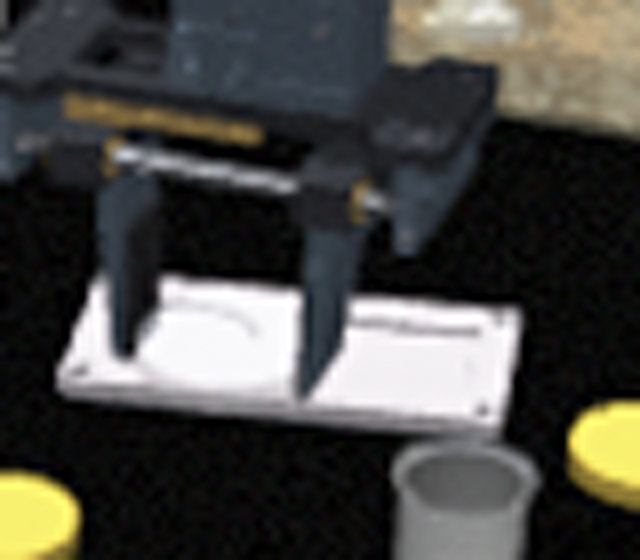

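Call:
{"api": "play_rows", "payload": {"increments": [[15, 7, 0, 0, 1], [34, 16, 0, 0, 1], [40, 19, 0, 0, 1], [40, 19, 0, 0, 1], [40, 19, 0, 0, 1], [25, 11, 0, 0, 1], [8, 4, 0, 0, 1], [0, 0, 0, 0, 1], [0, 0, 0, 0, 1], [0, 0, 0, 0, 1]]}}

```text
time_s: 5.42
ee_pos: [648.8, 19.2, 157.3]
ee_rot: [-180.0, 0.0, 89.9]
force: [-0.6, -0.3, -1.2]
gripper_width: 65.2
```

```bash
python3 look.py 3 scene 190 110 310 210 6
python3 - <<'E'
from h import *
a=cv2.imread("pics/top3.png")[:,:,::-1];crop(a,200,100,320,200,6,"pics/t3c.png")
E
```

```text
5.525 [649.1  19.3 157.4] [-0.25 -0.23 -0.68] 65.37959844183419
```

View pics/scene3c.png

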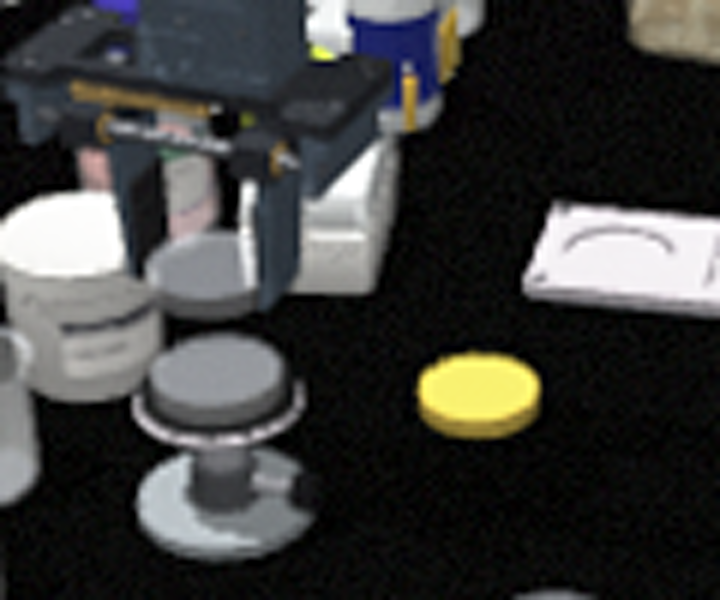

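View pics/t3c.png

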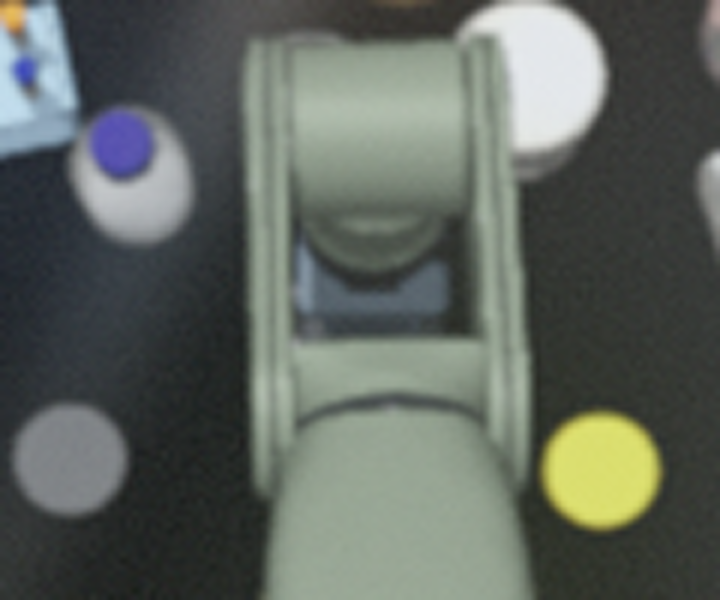

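Run:
```python
from fit import *
g=grads("pics/scene3.png")
print(fit("scene",g,649,19,153.7,34))
for z in(76,80,84,88,92,96): print(z,fit("scene",g,649,19,z,34),fit("scene",g,649,19,z-14,45))
```

```text
(np.float64(27.402882996090746), np.float64(645.0), np.float64(22.0))
76 (np.float64(39.01506901886004), np.float64(658.0), np.float64(1.5)) (np.float64(31.294851820190967), np.float64(653.0), np.float64(11.5))
80 (np.float64(39.51848129950368), np.float64(654.5), np.float64(7.5)) (np.float64(32.06905027886311), np.float64(650.0), np.float64(16.5))
84 (np.float64(39.96016201040621), np.float64(651.0), np.float64(13.0)) (np.float64(32.69538939624006), np.float64(647.0), np.float64(21.5))
88 (np.float64(40.36943573780398), np.float64(648.0), np.float64(18.5)) (np.float64(33.16662250226213), np.float64(644.0), np.float64(26.5))
92 (np.float64(40.68715318875764), np.float64(644.5), np.float64(24.0)) (np.float64(33.609087293035024), np.float64(641.0), np.float64(32.0))
96 (np.float64(40.968971825469), np.float64(641.5), np.float64(30.0)) (np.float64(21.38728022086685), np.float64(659.0), np.float64(20.0))
```

Call:
{"api": "play_rows", "payload": {"increments": [[2, 0, -10, 0, 1], [0, 0, -15, 0, 1], [0, 0, -8, 0, 1], [0, 0, -4, 0, 1], [0, 0, 0, 0, 1], [0, 0, 0, 0, 1]]}}

```text
time_s: 6.28
ee_pos: [651.8, 19.7, 120.3]
ee_rot: [179.9, -0.0, 90.0]
force: [0.1, 1.0, 0.1]
gripper_width: 65.3
```

Call:
{"api": "play_rows", "payload": {"increments": [[0, 0, -2, 0, 1], [0, 0, -2, 0, 1], [0, 0, -2, 0, 1], [0, 0, 0, 0, 1]]}}

```text
time_s: 6.78
ee_pos: [651.3, 19.6, 113.7]
ee_rot: [-180.0, 0.0, 90.0]
force: [0.9, 0.2, -0.2]
gripper_width: 65.2
```

Call:
{"api": "play_rows", "payload": {"increments": [[0, 0, -1.5, 0, 1], [0, 0, -1.5, 0, 1], [0, 0, 0, 0, 1]]}}

```text
time_s: 7.15
ee_pos: [651.4, 19.7, 110.8]
ee_rot: [-180.0, -0.0, 90.0]
force: [0.8, -0.2, -1.1]
gripper_width: 65.4
```

Call:
{"api": "play_rows", "payload": {"increments": [[0, 0, -1, 0, 1], [0, 0, -1, 0, 1], [0, 0, 0, 0, 1]]}}

```text
time_s: 7.52
ee_pos: [651.4, 19.7, 108.9]
ee_rot: [-180.0, -0.0, 90.0]
force: [-0.5, 0.0, -0.4]
gripper_width: 65.7
```

Call:
{"api": "play_rows", "payload": {"increments": [[0, 0, -1, 0, 1], [0, 0, -1, 0, 1], [0, 0, 0, 0, 1]]}}

```text
time_s: 7.9
ee_pos: [651.6, 19.7, 107.6]
ee_rot: [180.0, 0.0, 90.0]
force: [-1.2, -0.4, 3.1]
gripper_width: 65.6
```

Call:
{"api": "play_rows", "payload": {"increments": [[0, 0, -0.6, 0, 1], [0, 0, 0, 0, 1], [0, 0, 0, 0, 0.2], [0, 0, 0, 0, 0.1], [0, 0, 0, 0, 0], [0, 0, 0, 0, 0], [0, 0, 0, 0, 0]]}}

```text
time_s: 8.78
ee_pos: [651.5, 19.7, 106.3]
ee_rot: [180.0, -0.0, 90.0]
force: [0.8, 1.0, -0.2]
gripper_width: 91.3
```

Call:
{"api": "play_rows", "payload": {"increments": [[0, 0, 10, 0, 0], [0, 0, 40, 0, 0], [-20, 5, 0, 0, 0], [-40, 9, 0, 0, 0], [-45, 11, 0, 0, 0], [-45, 11, 0, 0, 0], [-40, 9, 0, 0, 0], [-21, 4, -20, 0, 0], [0, 0, -40, 0, 0], [0, 0, 0, 0, 0], [0, 0, 0, 0, 0]]}}

```text
time_s: 10.15
ee_pos: [441.8, 68.8, 97.7]
ee_rot: [179.9, -0.0, 90.0]
force: [0.4, -0.8, 0.2]
gripper_width: 91.1
```

```bash
python3 look.py 4 scene 190 130 330 250 5
```

```text
10.25 [442.   68.8  97.8] [ 0.37 -0.66 -0.19] 91.41947795998634
```

View pics/scene4c.png

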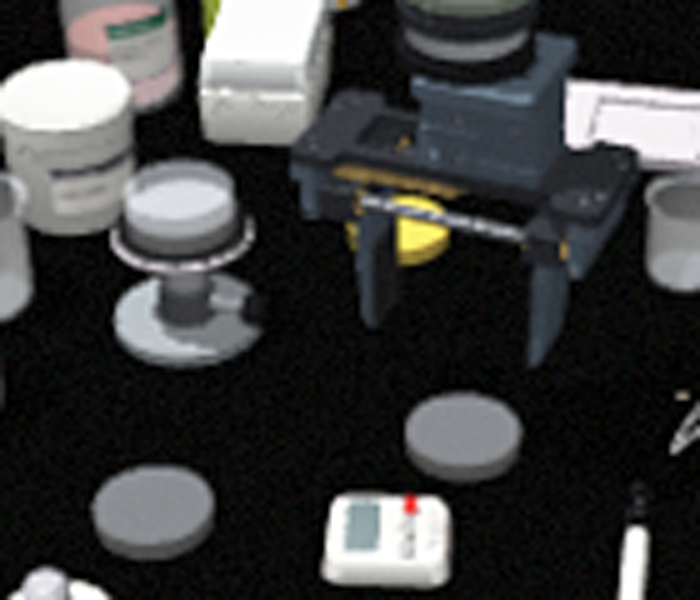

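Call:
{"api": "play_rows", "payload": {"increments": [[-1, 0, -30, 0, 0], [0, 0, -30, 0, 0], [0, 0, -15, 0, 0], [0, 0, -4, 0, 0], [0, 0, 0, 0, 0], [0, 0, 0, 0, 1], [0, 0, 0, 0, 1], [0, 0, 0, 0, 1], [0, 0, 0, 0, 1], [0, 0, 0, 0, 1]]}}

```text
time_s: 11.5
ee_pos: [439.7, 68.7, 17.8]
ee_rot: [180.0, -0.0, 90.0]
force: [-0.6, 0.0, 5.9]
gripper_width: 66.0
```

Call:
{"api": "play_rows", "payload": {"increments": [[0, 0, 5, 0, 1], [0, 0, 20, 0, 1], [0, 0, 40, 0, 1], [0, 0, 40, 0, 1], [0, 0, 30, 0, 1], [15, -3, 10, 0, 1], [35, -8, 0, 0, 1], [40, -10, 0, 0, 1], [40, -10, 0, 0, 1], [40, -10, 0, 0, 1], [30, -6, 0, 0, 1], [12, -2, 0, 0, 1], [0, 0, 0, 0, 1], [0, 0, 0, 0, 1], [0, 0, 0, 0, 1]]}}

```text
time_s: 13.38
ee_pos: [650.5, 20.0, 162.7]
ee_rot: [-180.0, -0.0, 90.0]
force: [0.3, 0.1, -0.4]
gripper_width: 66.3
```

```bash
python3 look.py 5 scene 190 110 310 210 6
```

```text
13.475 [650.9  19.9 162.7] [ 0.48  0.06 -0.44] 65.97448855332514
```

View pics/scene5c.png

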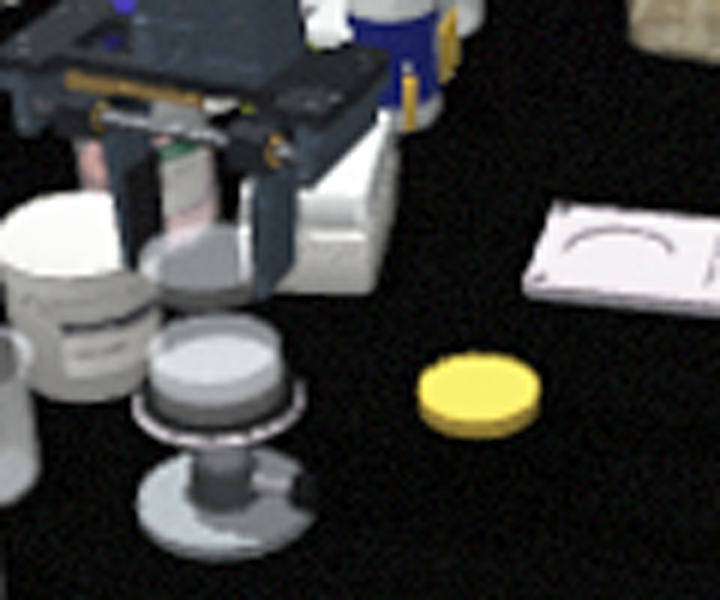

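Call:
{"api": "play_rows", "payload": {"increments": [[0.5, 0, -12, 0, 1], [0, 0, -14, 0, 1], [0, 0, -7, 0, 1], [0, 0, -3, 0, 1], [0, 0, 0, 0, 1], [0, 0, -1.5, 0, 1], [0, 0, -1.5, 0, 1], [0, 0, 0, 0, 1]]}}

```text
time_s: 14.48
ee_pos: [652.0, 19.7, 123.4]
ee_rot: [180.0, 0.0, 90.0]
force: [0.6, 0.1, -1.1]
gripper_width: 65.8
```

Call:
{"api": "play_rows", "payload": {"increments": [[0, 0, -1, 0, 1], [0, 0, -1, 0, 1], [0, 0, 0, 0, 1], [0, 0, 0, 0, 1]]}}

```text
time_s: 14.98
ee_pos: [652.0, 19.7, 121.4]
ee_rot: [180.0, -0.0, 90.0]
force: [-0.2, 0.8, -1.3]
gripper_width: 66.1
```

Call:
{"api": "play_rows", "payload": {"increments": [[0, 0, -1, 0, 1], [0, 0, 0, 0, 1], [0, 0, 0, 0, 1]]}}

```text
time_s: 15.35
ee_pos: [652.1, 19.7, 121.1]
ee_rot: [180.0, 0.0, 90.0]
force: [-2.1, 0.3, 5.0]
gripper_width: 66.3
```

Call:
{"api": "play_rows", "payload": {"increments": [[0, 0, 0, 0, 0.2], [0, 0, 0, 0, 0.1], [0, 0, 0, 0, 0], [0, 0, 0, 0, 0], [0, 0, 0, 0, 0], [0, 0, 10, 0, 0], [0, 0, 30, 0, 0], [-10, 20, 5, 0, 0], [-15, 40, 0, 0, 0], [-20, 45, 0, 0, 0], [-15, 40, 0, 0, 0], [-10, 27, -10, 0, 0], [-4.5, 10, -30, 0, 0], [0, 0, 0, 0, 0], [0, 0, 0, 0, 0]]}}

```text
time_s: 17.23
ee_pos: [577.6, 201.9, 126.0]
ee_rot: [180.0, -0.0, 90.0]
force: [-0.3, 0.1, 1.1]
gripper_width: 91.2
```

```bash
python3 look.py 6 scene 190 130 330 250 5
```

```text
17.325 [578.2 201.5 126.6] [-0.62 -0.36  0.04] 91.4869997459983
```

View pics/scene6c.png

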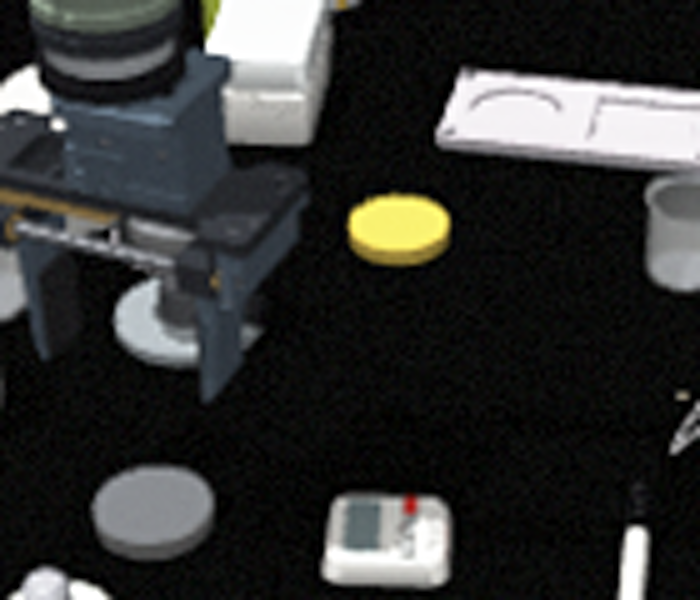

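Descend on the third dish (A), about 107 mm.

Call:
{"api": "play_rows", "payload": {"increments": [[-0.5, 0.5, -30, 0, 0], [0, 0, -40, 0, 0], [0, 0, -25, 0, 0], [0, 0, -10, 0, 0], [0, 0, -2.5, 0, 0], [0, 0, 0, 0, 1], [0, 0, 0, 0, 1], [0, 0, 0, 0, 1], [0, 0, 0, 0, 1], [0, 0, 0, 0, 1]]}}

```text
time_s: 18.58
ee_pos: [577.4, 202.3, 18.7]
ee_rot: [179.9, -0.0, 90.0]
force: [-1.1, 0.5, 5.6]
gripper_width: 66.2
```

Call:
{"api": "play_rows", "payload": {"increments": [[0, 0, 5, 0, 1], [0, 0, 20, 0, 1], [0, 0, 40, 0, 1], [0, 0, 40, 0, 1], [0, 0, 40, 0, 1], [5, -12, 15, 0, 1], [15, -35, 0, 0, 1], [16, -42, 0, 0, 1], [16, -42, 0, 0, 1], [14, -32, 0, 0, 1], [6, -14, 0, 0, 1], [2, -5, 0, 0, 1], [0, 0, 0, 0, 1], [0, 0, 0, 0, 1], [0, 0, 0, 0, 1]]}}

```text
time_s: 20.45
ee_pos: [650.8, 21.1, 178.0]
ee_rot: [180.0, -0.0, 90.1]
force: [0.2, 0.3, -1.3]
gripper_width: 66.0
```

```bash
python3 look.py 7 scene 190 110 310 210 6
```

```text
20.55 [650.8  20.8 178. ] [-0.82 -0.04 -0.59] 66.09962557462362
```

View pics/scene7c.png

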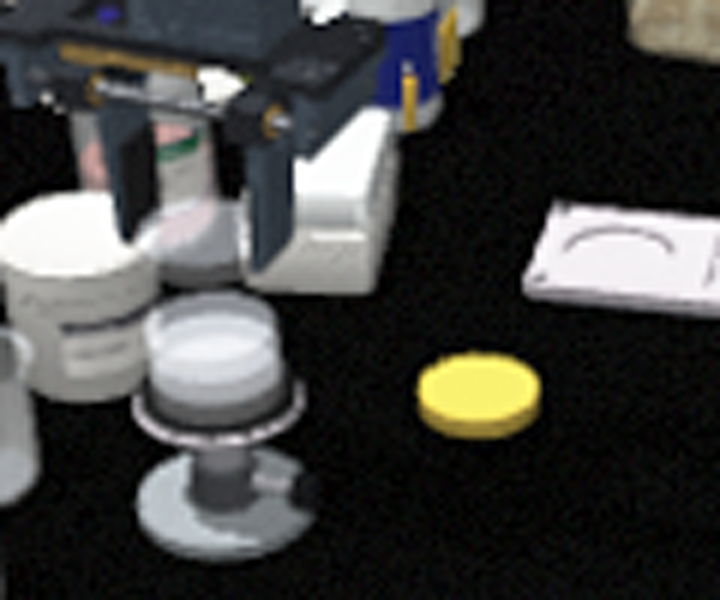

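Call:
{"api": "play_rows", "payload": {"increments": [[0.5, -1, -12, 0, 1], [0, 0, -15, 0, 1], [0, 0, -7, 0, 1], [0, 0, -3, 0, 1], [0, 0, 0, 0, 1], [0, 0, -1.5, 0, 1], [0, 0, 0, 0, 1]]}}

```text
time_s: 21.42
ee_pos: [651.6, 19.2, 139.6]
ee_rot: [180.0, -0.0, 90.0]
force: [-0.2, -0.2, -0.1]
gripper_width: 66.0
```

Call:
{"api": "play_rows", "payload": {"increments": [[0, 0, -1, 0, 1], [0, 0, -1, 0, 1], [0, 0, 0, 0, 1]]}}

```text
time_s: 21.8
ee_pos: [651.4, 19.2, 137.3]
ee_rot: [-180.0, 0.0, 90.0]
force: [-0.4, -0.0, -1.4]
gripper_width: 66.1
```

Call:
{"api": "play_rows", "payload": {"increments": [[0, 0, -1, 0, 1], [0, 0, 0, 0, 1]]}}

```text
time_s: 22.05
ee_pos: [651.4, 19.2, 136.3]
ee_rot: [-180.0, -0.0, 90.0]
force: [-1.0, -0.4, -0.4]
gripper_width: 66.2
```

Call:
{"api": "play_rows", "payload": {"increments": [[0, 0, -1, 0, 1], [0, 0, 0, 0, 1], [0, 0, 0, 0, 1]]}}

```text
time_s: 22.42
ee_pos: [651.6, 19.2, 135.6]
ee_rot: [180.0, -0.0, 90.0]
force: [-0.1, -1.1, 2.4]
gripper_width: 66.6
```

Call:
{"api": "play_rows", "payload": {"increments": [[0, 0, -0.4, 0, 1], [0, 0, 0, 0, 0.2], [0, 0, 0, 0, 0.1], [0, 0, 0, 0, 0], [0, 0, 0, 0, 0], [0, 0, 0, 0, 0], [0, 0, 10, 0, 0], [0, 0, 35, 0, 0], [-13, 20, 5, 0, 0], [-26, 40, 0, 0, 0], [-30, 45, 0, 0, 0.5], [-30, 45, 0, 0, 0.5], [-30, 45, 0, 0, 0.5], [-30, 45, 0, 0, 0.5], [-20, 35, 0, 0, 0.5], [-9.5, 14.3, 0, 0, 0.5], [0, 0, 0, 0, 0.5]]}}

```text
time_s: 24.55
ee_pos: [462.0, 308.9, 184.8]
ee_rot: [-180.0, 0.0, 90.1]
force: [0.1, 0.1, -0.6]
gripper_width: 45.9
```

```bash
python3 look.py 8 scene 170 130 330 290 4
python3 - <<'E'
from h import *
a=cv2.imread("pics/top8.png")[:,:,::-1];crop(a,140,120,300,260,4,"pics/t8c.png")
E
```

```text
24.65 [463.2 307.7 184.8] [ 0.37 -0.07  1.12] 45.98993049330426
```

View pics/scene8c.png

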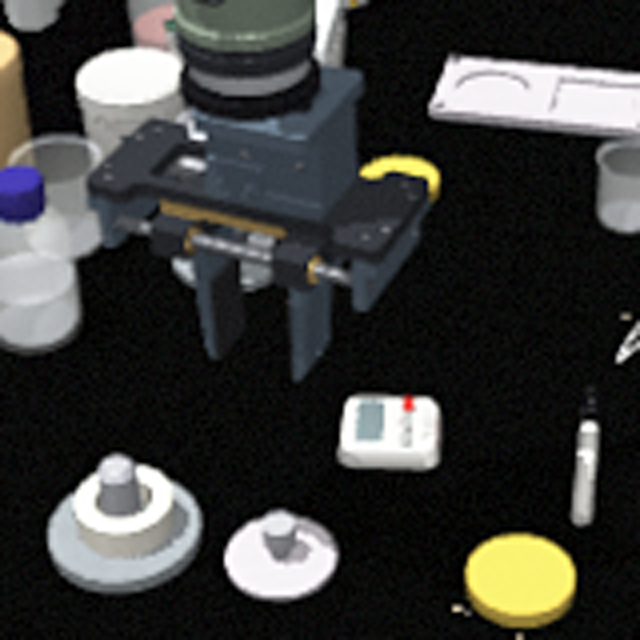

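View pics/t8c.png

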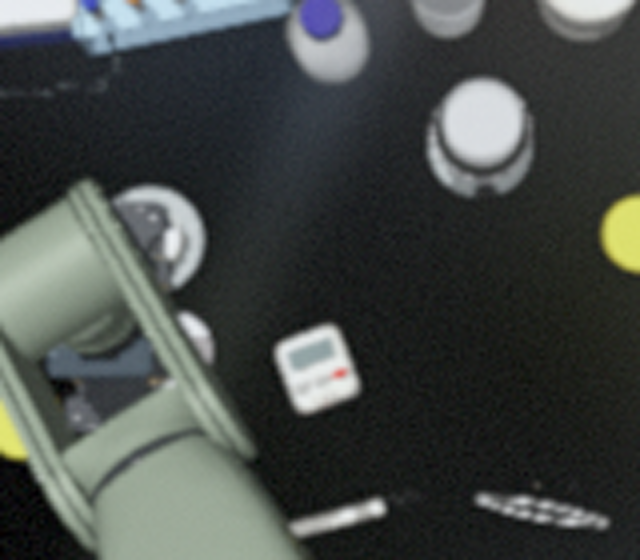

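Run:
```python
from fit import *
g=grads("pics/top8.png")
print(fit("top",g,651,19,132,34))
```

```text
(np.float64(55.719992693561984), np.float64(650.5), np.float64(19.5))
```

Call:
{"api": "play_rows", "payload": {"increments": [[0, 0, -30, 0, 0.5], [0, 0, -45, 0, 0.5], [0, 0, -45, 0, 0.5], [0, 0, -20, 0, 0.5], [0, 0, 0, 0, 0.5], [0, 0, 0, 0, 0.5]]}}

```text
time_s: 25.4
ee_pos: [464.2, 308.2, 45.9]
ee_rot: [179.9, -0.1, 89.9]
force: [0.5, 0.5, 0.6]
gripper_width: 45.7
```

```bash
python3 look.py 9 scene 180 190 300 290 6
```

```text
25.5 [464.1 308.6  46.3] [-0.2   0.26 -0.33] 45.63645251346776
```

View pics/scene9c.png

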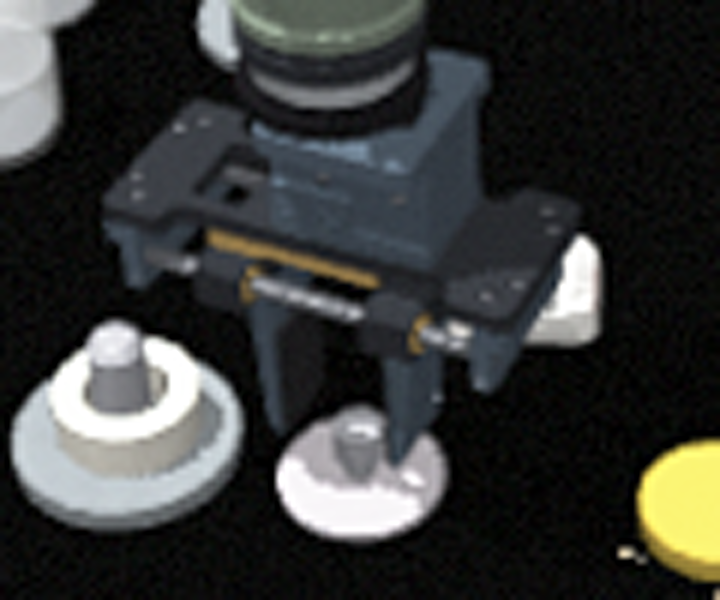

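Call:
{"api": "play_rows", "payload": {"increments": [[-0.5, 0, -12, 0, 0.5], [0, 0, -8, 0, 0.5], [0, 0, 0, 0, 0.5], [0, 0, 0, 0, 1], [0, 0, 0, 0, 1], [0, 0, 0, 0, 1], [0, 0, 0, 0, 1], [0, 0, 0, 0, 1]], "newtons": 25}}

```text
time_s: 26.5
ee_pos: [462.5, 308.6, 25.2]
ee_rot: [180.0, -0.0, 90.0]
force: [-0.7, 0.0, 2.1]
gripper_width: 20.9
```

Call:
{"api": "play_rows", "payload": {"increments": [[0, 0, 5, 0, 1], [0, 0, 20, 0, 1], [0, 0, 40, 0, 1], [0, 0, 40, 0, 1], [0, 0, 40, 0, 1], [8, -13, 20, 0, 1], [24, -37, 0, 0, 1], [28, -43, 0, 0, 1], [28, -43, 0, 0, 1], [28, -43, 0, 0, 1], [28, -43, 0, 0, 1], [24, -37, 0, 0, 1], [14, -20, 0, 0, 1], [6, -10, 0, 0, 1], [0, 0, 0, 0, 1], [0, 0, 0, 0, 1], [0, 0, 0, 0, 1]]}}

```text
time_s: 28.62
ee_pos: [650.0, 20.6, 190.2]
ee_rot: [-180.0, -0.0, 90.1]
force: [-0.1, -0.3, -1.7]
gripper_width: 20.4
```

```bash
python3 look.py 10 scene 190 110 310 210 6
```

```text
28.725 [650.2  20.3 190.2] [ 0.92 -0.37 -0.53] 20.78159161339639
```

View pics/scene10c.png

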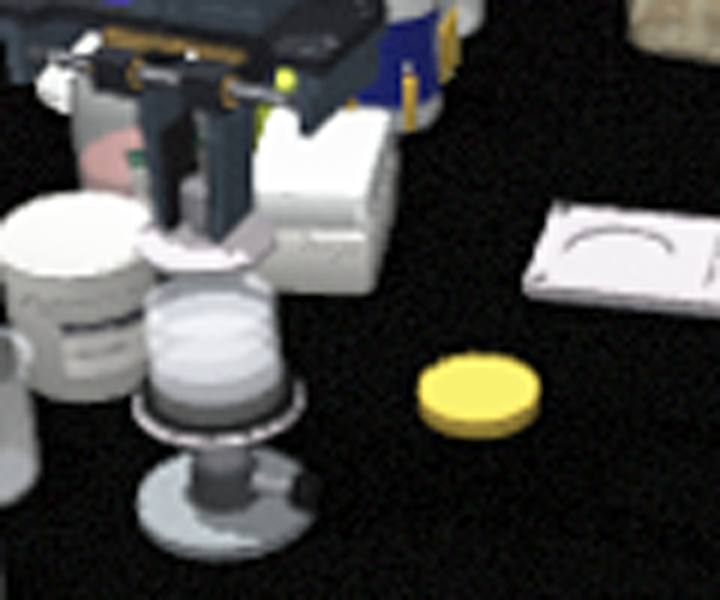

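Call:
{"api": "play_rows", "payload": {"increments": [[0.5, -0.5, -10, 0, 1], [0, 0, -10, 0, 1], [0, 0, -6, 0, 1], [0, 0, -2, 0, 1], [0, 0, 0, 0, 1], [0, 0, -1, 0, 1], [0, 0, -1, 0, 1], [0, 0, 0, 0, 1]]}}

```text
time_s: 29.72
ee_pos: [651.0, 18.9, 160.0]
ee_rot: [180.0, -0.0, 90.0]
force: [0.2, -0.6, -1.1]
gripper_width: 20.9
```

Call:
{"api": "play_rows", "payload": {"increments": [[0, 0, -1, 0, 1], [0, 0, -1, 0, 1], [0, 0, 0, 0, 1]]}}

```text
time_s: 30.1
ee_pos: [650.9, 19.0, 157.8]
ee_rot: [-180.0, -0.0, 90.0]
force: [-0.2, 0.4, -1.2]
gripper_width: 20.9
```

Call:
{"api": "play_rows", "payload": {"increments": [[0, 0, -1, 0, 1], [0, 0, 0, 0, 1], [0, 0, 0, 0, 1]]}}

```text
time_s: 30.48
ee_pos: [651.0, 19.0, 157.0]
ee_rot: [180.0, -0.0, 90.0]
force: [-0.5, -0.1, -1.2]
gripper_width: 20.8
```

Call:
{"api": "play_rows", "payload": {"increments": [[0, 0, -0.5, 0, 1], [0, 0, 0, 0, 1], [0, 0, 0, 0, 1]]}}

```text
time_s: 30.85
ee_pos: [651.0, 19.0, 156.5]
ee_rot: [180.0, -0.0, 90.0]
force: [-0.3, 1.4, -1.3]
gripper_width: 21.1
```

Call:
{"api": "play_rows", "payload": {"increments": [[0, 0, -0.7, 0, 1], [0, 0, 0, 0, 1], [0, 0, 0, 0, 1]]}}

```text
time_s: 31.22
ee_pos: [651.0, 18.9, 155.8]
ee_rot: [180.0, 0.0, 90.0]
force: [-0.0, 1.3, -1.2]
gripper_width: 21.1
```

Call:
{"api": "play_rows", "payload": {"increments": [[0, 0, -0.7, 0, 1], [0, 0, 0, 0, 1], [0, 0, 0, 0, 1]]}}

```text
time_s: 31.6
ee_pos: [651.1, 18.9, 155.5]
ee_rot: [180.0, 0.0, 90.0]
force: [0.0, -0.0, 1.3]
gripper_width: 20.9
```

Call:
{"api": "play_rows", "payload": {"increments": [[0, 0, -0.4, 0, 1], [0, 0, 0, 0, 0.7], [0, 0, 0, 0, 0.6], [0, 0, 0, 0, 0.5], [0, 0, 0, 0, 0.5], [0, 0, 10, 0, 0.5], [0, 0, 35, 0, 0.5], [-20, 0, 10, 0, 0], [-40, 0, 0, 0, 0], [-50, 0, 0, 0, 0], [-50, 0, 0, 0, 0], [-50, 0, 0, 0, 0], [-40, 0, 0, 0, 0], [-20, 0, 0, 0, 0]]}}

```text
time_s: 33.35
ee_pos: [379.5, 19.0, 210.4]
ee_rot: [179.9, -0.0, 90.0]
force: [-0.5, 0.6, 0.4]
gripper_width: 91.2
```

```bash
python3 look.py 11
python3 - <<'E'
from h import *
a=cv2.imread("pics/top11.png")[:,:,::-1];crop(a,140,120,400,260,3,"pics/t11c.png")
a=cv2.imread("pics/scene11.png")[:,:,::-1];crop(a,170,130,370,290,4,"pics/s11c.png")
from fit import *
g=grads("pics/top11.png"); s=grads("pics/scene11.png")
for nm,p in dict(cover=(651,19,138,36),foot=(566,329,12,50),tape=(566,328,36,32),rod=(566,329,62,13),yel=(566,-127,14,34)).items():
    print(nm,np.round(fit("top",g,*p),1),np.round(fit("scene",s,*p),1))
E
```

```text
33.45 [380.2  19.  210.4] [ 0.58 -0.23  0.92] 91.34164891683426
cover [ 67.2 652.   19.5] [ 46.  646.   23.5]
foot [ 71.3 566.  331. ] [ 79.6 562.5 331. ]
tape [ 25.1 573.5 345. ] [ 72. 562. 329.]
rod [ 11.8 572.  336.5] [ 63. 563. 332.]
yel [  55.6  566.  -127.5] [  65.1  561.5 -126. ]
```

View pics/t11c.png

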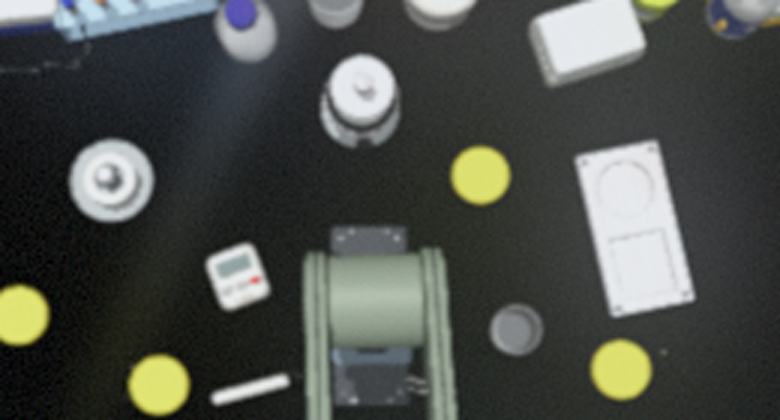

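View pics/s11c.png

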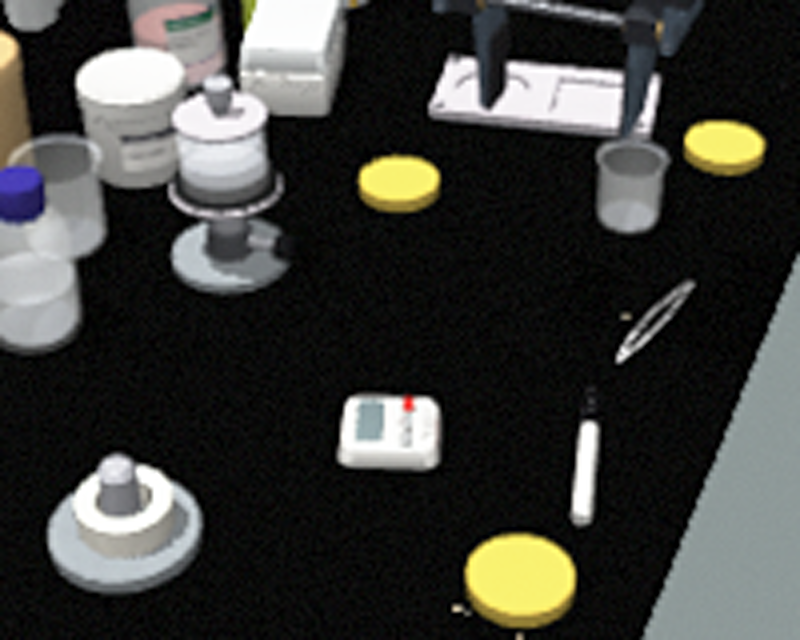

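```bash
cat > rect.py <<'E'
from fit import *
def rect_pts(x,y,th,L,W,n=60):
    a=np.linspace(-.5,.5,n)
    p=np.concatenate([np.stack([a*L,0*a+W/2],1),np.stack([a*L,0*a-W/2],1),np.stack([0*a+L/2,a*W],1),np.stack([0*a-L/2,a*W],1)])
    c,s=np.cos(th),np.sin(th); return p@np.array([[c,s],[-s,c]])+[x,y]
def samp(n,g,p,z):
    c=C[n];P=np.column_stack([p,0*p[:,0]+z])@c['R'].T+c['t']
    return map_coordinates(g,[c['cy']+c['fy']*P[:,1]/P[:,2],c['cx']+c['fx']*P[:,0]/P[:,2]],order=1)
def fitrect(n,g,x,y,th,L,W,z,d=3.):
    f=lambda q:-np.clip(samp(n,g,rect_pts(*q,L-2*d,W-2*d),z)-samp(n,g,rect_pts(*q,L+2*d,W+2*d),z),-15,200).mean()
    best=None
    for t in np.arange(-.3,.31,.1):
        for dx in(-8,0,8):
            for dy in (-8,0,8):
                r=minimize(f,[x+dx,y+dy,th+t],method="Nelder-Mead",options=dict(initial_simplex=[[x+dx,y+dy,th+t],[x+dx+4,y+dy,th+t],[x+dx,y+dy+4,th+t],[x+dx,y+dy,th+t+.08]]))
                if best is None or r.fun<best.fun: best=r
    return best.x,-best.fun
def rectify(n,fn,x,y,th,L,W,z,ppm=3,out="o.png"):
    im=cv2.imread(fn).astype(float); h,w=int(W*ppm),int(L*ppm)
    X,Y=np.meshgrid((np.arange(w)+.5)/ppm-L/2, W/2-(np.arange(h)+.5)/ppm)
    c,s=np.cos(th),np.sin(th); p=np.column_stack([(c*X-s*Y).ravel()+x,(s*X+c*Y).ravel()+y])
    o=np.stack([samp(n,im[:,:,k],p,z).reshape(h,w) for k in range(3)],2); cv2.imwrite(out,o); return o
E
python3 - <<'E'
from rect import *
x0=unproj("top",140+633/3,120+228/3,14); print(x0)
g=grads("pics/top11.png"); s=grads("pics/scene0.png")
q,sc=fitrect("top",g,x0[0],x0[1],0.17,200,100,14); print(q,np.degrees(q[2]),sc)
q2,sc=fitrect("scene",s,q[0],q[1],q[2],200,100,14,d=4); print(q2,np.degrees(q2[2]),sc)
a=rectify("top","pics/top0.png",*q,230,130,14,3,"pics/bt.png")
b=rectify("scene","pics/scene0.png",*q2,230,130,14,3,"pics/bs.png")
cv2.imwrite("pics/bb.png",np.vstack([a,b])[:,:])
E
```

```text
[ 495.65755475 -315.09536208   14.        ]
[ 4.97311965e+02 -3.15510888e+02  1.88719410e-01] 10.81282568643699 78.49519968953658
[ 4.93650674e+02 -3.15087467e+02  1.94931676e-01] 11.168762353694014 113.62167930077428[ WARN:0@17.383] global loadsave.cpp:1063 imwrite_ Unsupported depth image for selected encoder is fallbacked to CV_8U.
```

```bash
python3 -c "
import cv2;a=cv2.imread('pics/bb.png');print(a.shape);cv2.imwrite('pics/bb2.png',cv2.resize(a,None,fx=.76,fy=.76))"
```

```text
(780, 690, 3)
```

View pics/bb2.png

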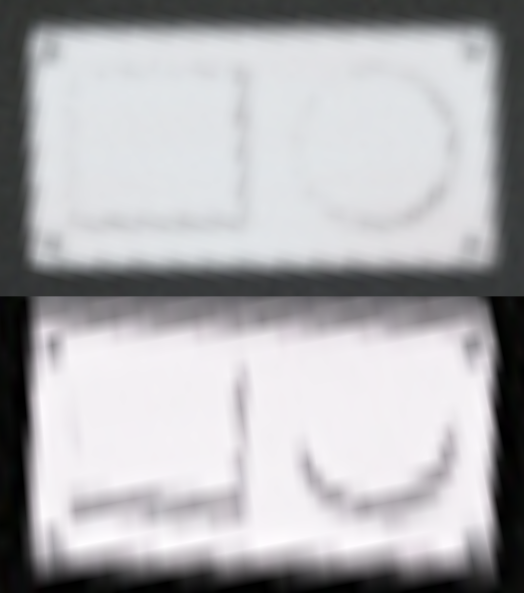

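Run:
```python
from rect import *
q=(497.31,-315.51,.1887)
for tag in("0","11"):
    o=rectify("top",f"pics/top{tag}.png",*q,230,130,14,4,"pics/x.png").mean(2)
    H,W=o.shape
    rows=o[H//2-80:H//2+80].mean(0); cols=o[:,int((115-46-25)*4):int((115-46+25)*4)].mean(1)
    def mins(a,off,sg=1):
        from scipy.signal import find_peaks
        p,pr=find_peaks(-a,prominence=1.2); return [(round((i+.5)/4-off,1),round(float(m),1)) for i,m in zip(p,pr['prominences'])]
    print("x",mins(rows,115)); print("y",[(-a,b) for a,b in mins(cols,65)])
    colr=o[:,int((115+50-8)*4):int((115+50+8)*4)].mean(1); print("ry",[(-a,b) for a,b in mins(colr,65)])
    # circle dark-ring fit
    g=gaussian_filter(o,2); a=np.linspace(0,2*np.pi,180)
    best=min(((map_coordinates(g,[(65-(y+r*np.sin(a)))*4,(115+x+r*np.cos(a))*4],order=1).mean(),x,y,r) for x in np.arange(46,56,.5) for y in np.arange(-4,4.1,.5) for r in (33.5,34.5,35.5)))
    print(best)
```

```text
x [(np.float64(-83.9), 4.2), (np.float64(-8.9), 18.5), (np.float64(16.9), 2.4), (np.float64(82.1), 14.6), (np.float64(111.1), 1.3)]
y [(np.float64(33.6), 4.9), (np.float64(-33.4), 17.9)]
ry [(np.float64(34.6), 6.9), (np.float64(-33.4), 16.0), (np.float64(-59.1), 1.7)]
(np.float64(215.63138445696055), np.float64(49.5), np.float64(0.5), 34.5)
x [(np.float64(-109.1), 2.0), (np.float64(-84.1), 4.3), (np.float64(-8.9), 18.4), (np.float64(16.1), 2.4), (np.float64(82.4), 14.7), (np.float64(110.9), 1.6)]
y [(np.float64(33.6), 4.8), (np.float64(9.1), 1.2), (np.float64(-33.4), 17.9)]
ry [(np.float64(60.6), 1.6), (np.float64(34.6), 6.4), (np.float64(-33.4), 15.9), (np.float64(-59.6), 1.5)]
(np.float64(220.90967981075107), np.float64(49.5), np.float64(0.5), 34.5)[ WARN:0@1.132] global loadsave.cpp:1063 imwrite_ Unsupported depth image for selected encoder is fallbacked to CV_8U.
```

Call:
{"api": "play_rows", "payload": {"increments": [[12, 20, 0, 0, 0], [24, 40, 0, 0, 0], [27, 45, 0, 0, 0], [27, 45, 0, 0, 0], [27, 45, 0, 0, 0], [27, 45, -15, 0, 0], [24, 40, -30, 0, 0], [12, 20, -30, 0, 0], [5, 8.5, -15, 0, 0], [0, 0, 0, 0, 0], [0, 0, 0, 0, 0]]}}

```text
time_s: 34.83
ee_pos: [566.6, 327.0, 121.0]
ee_rot: [179.9, -0.0, 89.9]
force: [-0.9, 0.1, -0.1]
gripper_width: 91.2
```

```bash
python3 look.py 12 scene 150 170 270 280 6
```

```text
34.925 [566.5 327.  121.4] [0.51 0.19 0.29] 91.45232961832619
```

View pics/scene12c.png

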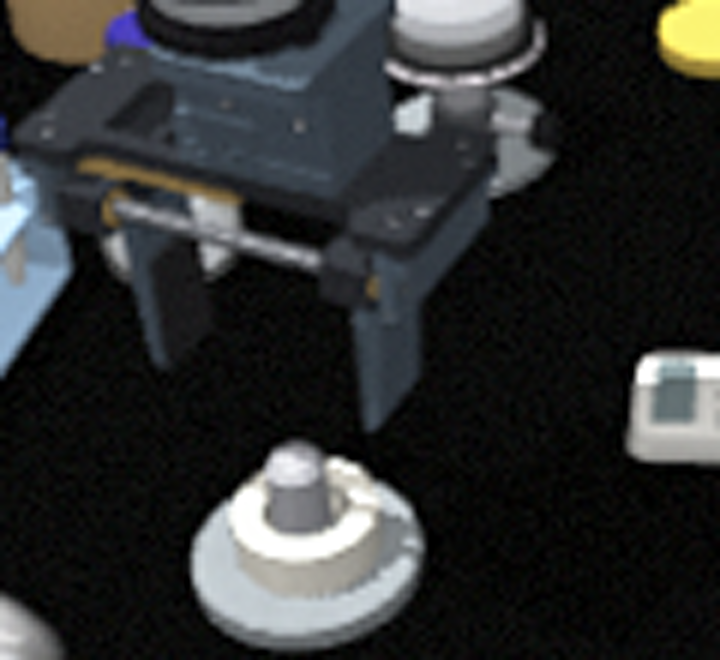

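Call:
{"api": "play_rows", "payload": {"increments": [[0, 0.5, -25, 0, 0], [0, 0, -30, 0, 0], [0, 0, -20, 0, 0], [0, 0, -7, 0, 0], [0, 0, 0, 0, 0], [0, 0, 0, 0, 0.2], [0, 0, 0, 0, 1], [0, 0, 0, 0, 1], [0, 0, 0, 0, 1], [0, 0, 0, 0, 1], [0, 0, 0, 0, 1]], "newtons": 20}}

```text
time_s: 36.3
ee_pos: [566.0, 328.1, 38.1]
ee_rot: [180.0, -0.0, 90.0]
force: [-1.1, 0.4, 5.2]
gripper_width: 62.0
```

Call:
{"api": "play_rows", "payload": {"increments": [[0, 0, 4, 0, 1], [0, 0, 15, 0, 1], [0, 0, 30, 0, 1], [0, 0, 35, 0, 1], [0, 0, 20, 0, 1], [-5, -15, 6, 0, 1], [-11, -35, 0, 0, 1], [-14, -45, 0, 0, 1], [-14, -50, 0, 0, 1], [-14, -50, 0, 0, 1], [-14, -50, 0, 0, 1], [-10, -45, 0, 0, 1], [-4, -45, 0, 0, 1], [2, -45, 0, 0, 1], [8, -45, 0, 0, 1], [10, -45, 0, 0, 1], [11, -45, 0, 0, 1], [11, -45, 0, 0, 1], [10, -35, 0, 0, 1], [8, -20, 0, 0, 1]]}}

```text
time_s: 38.8
ee_pos: [538.6, -289.0, 146.8]
ee_rot: [-179.9, -0.0, 89.9]
force: [0.1, 0.0, -0.9]
gripper_width: 62.2
```

Call:
{"api": "play_rows", "payload": {"increments": [[5, -15, 0, 0, 1], [0, -4, 0, 0, 1], [0, 0, 0, 0, 1], [0, 0, 0, 0, 1]]}}

```text
time_s: 39.3
ee_pos: [544.7, -305.2, 147.8]
ee_rot: [-180.0, -0.0, 90.0]
force: [-0.3, 0.3, -0.1]
gripper_width: 62.3
```

Call:
{"api": "play_rows", "payload": {"increments": [[0.5, -0.5, -20, 0, 1], [0, 0, -30, 0, 1], [0, 0, -25, 0, 1], [0, 0, -12, 0, 1], [0, 0, -3, 0, 1], [0, 0, 0, 0, 1], [0, 0, 0, 0, 1]]}}

```text
time_s: 40.17
ee_pos: [546.1, -306.9, 58.7]
ee_rot: [179.9, 0.1, 90.0]
force: [0.3, 0.3, -0.2]
gripper_width: 62.4
```

```bash
python3 look.py 13 scene 260 100 360 180 7;python3 - <<'E'
from h import *
a=cv2.imread("pics/top13.png")[:,:,::-1];crop(a,310,140,390,230,6,"pics/t13c.png")
E
```

```text
40.275 [ 545.9 -306.8   58.5] [-0.56  0.36  0.17] 62.05299774174508
```

View pics/scene13c.png

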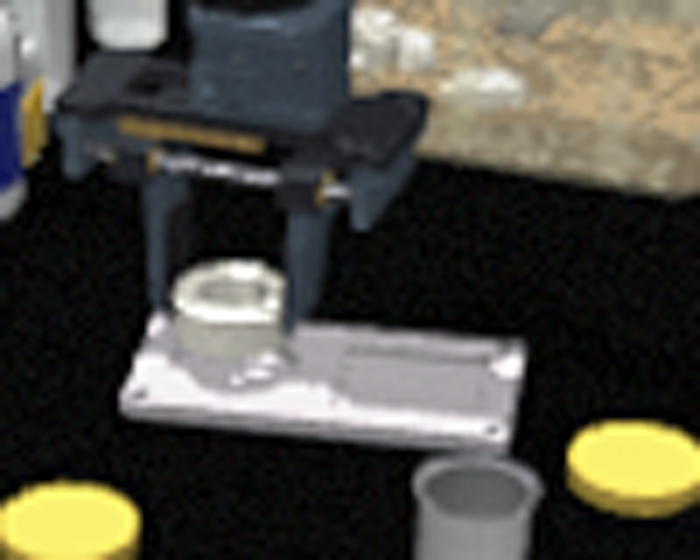

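View pics/t13c.png

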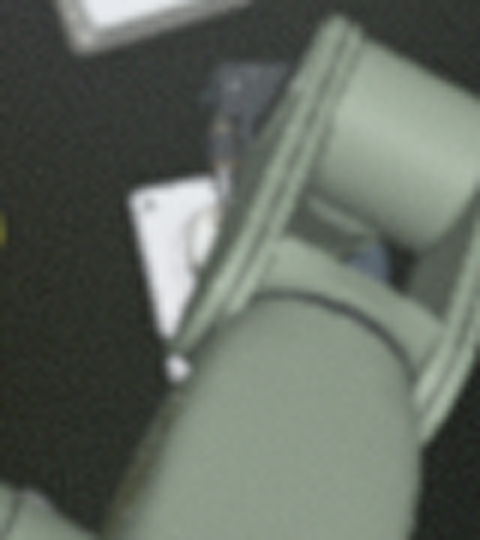

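Run:
```python
from fit import *
g=grads("pics/scene13.png")
for z in(56.4,):
    print(fit("scene",g,543,-305,z,32))
    # local ridge
    for r in (31,32): print(r,fit("scene",g,543,-305,z,r))
```

```text
(np.float64(48.099525872326026), np.float64(544.0), np.float64(-303.0))
31 (np.float64(49.71137573239232), np.float64(544.5), np.float64(-303.0))
32 (np.float64(48.099525872326026), np.float64(544.0), np.float64(-303.0))
```

Call:
{"api": "play_rows", "payload": {"increments": [[-0.5, 0, -7, 0, 1], [0, 0, -6, 0, 1], [0, 0, -2, 0, 1], [0, 0, -1, 0, 1], [0, 0, 0, 0, 1], [0, 0, 0, 0, 1]]}}

```text
time_s: 41.02
ee_pos: [545.1, -306.6, 41.8]
ee_rot: [180.0, 0.0, 90.0]
force: [-0.7, 0.0, -0.4]
gripper_width: 61.9
```

Call:
{"api": "play_rows", "payload": {"increments": [[0, 0, -1, 0, 1], [0, 0, -1, 0, 1], [0, 0, 0, 0, 1]]}}

```text
time_s: 41.4
ee_pos: [544.9, -306.5, 39.6]
ee_rot: [-180.0, -0.0, 90.0]
force: [-0.6, -0.4, -0.8]
gripper_width: 62.1
```

Call:
{"api": "play_rows", "payload": {"increments": [[0, 0, -1, 0, 1], [0, 0, -1, 0, 1], [0, 0, 0, 0, 1]]}}

```text
time_s: 41.78
ee_pos: [544.9, -306.5, 37.5]
ee_rot: [-180.0, -0.0, 90.0]
force: [0.4, 0.2, -0.9]
gripper_width: 62.2
```

Call:
{"api": "play_rows", "payload": {"increments": [[0, 0, -1, 0, 1], [0, 0, -1, 0, 1], [0, 0, 0, 0, 1]]}}

```text
time_s: 42.15
ee_pos: [544.9, -306.5, 35.5]
ee_rot: [-180.0, -0.0, 90.0]
force: [-0.0, -0.4, -0.5]
gripper_width: 61.9
```

Call:
{"api": "play_rows", "payload": {"increments": [[0, 0, -1, 0, 1], [0, 0, -1, 0, 1], [0, 0, 0, 0, 1]]}}

```text
time_s: 42.52
ee_pos: [545.0, -306.6, 34.1]
ee_rot: [180.0, 0.0, 90.0]
force: [-1.2, 1.2, 3.7]
gripper_width: 62.7
```

Call:
{"api": "play_rows", "payload": {"increments": [[0, 0, -0.4, 0, 1], [0, 0, 0, 0, 0.25], [0, 0, 0, 0, 0.15], [0, 0, 0, 0, 0], [0, 0, 0, 0, 0], [0, 0, 10, 0, 0], [0, 0, 40, 0, 0], [0, 0, 40, 0, 0], [-40, 40, 20, 0, 0], [-40, 60, 20, 0, 0], [-40, 60, 20, 0, 0], [-40, 60, 0, 0, 0], [0, 0, 0, 0, 0]]}}

```text
time_s: 44.15
ee_pos: [400.6, -111.7, 177.4]
ee_rot: [-180.0, -0.0, 90.2]
force: [0.5, 0.1, 0.2]
gripper_width: 91.1
```

```bash
python3 look.py 14
python3 - <<'E'
from rect import *
a=cv2.imread("pics/top14.png")[:,:,::-1];crop(a,140,120,400,260,3,"pics/t14c.png")
b=cv2.imread("pics/scene14.png")[:,:,::-1];crop(b,260,120,360,180,7,"pics/s14c.png")
im=a.astype(int); g=im.mean(2); m=(g>62); m[:130]=0;m[265:]=0;m[:,:125]=0;m[:,400:]=0
for c,s,_ in cc(im,m): print(c.round(2),s, unproj("top",*c,14)[:2].round(1))
E
```

```text
44.25 [ 404.  -114.3  177.7] [-0.01  0.08  0.22] 91.15171518736146
[168.5 131. ] [159 130  24   4  60] [752.5 363.5]
[223.1  136.83] [211 130  27  21 303] [726.9 157. ]
[325.99 207.01] [ 258  130  117  135 7451] [ 456.1 -221.3]
[383.68 131.02] [377 130  15   4  40] [ 740.3 -448.4]
[259.76 153.18] [246 137  28  33 698] [662.   19.8]
[176.82 179.64] [163 166  29  28 648] [566.  330.4]
[218.75 211.78] [208 201  23  23 371] [443.8 174.4]
[145.67 224.58] [136 215  21  20 331] [400.3 443.6]
[192.47 247.78] [182 238  22  21 342] [313.4 270.9]
[223.22 249.19] [210 244  27  11 152] [306.8 158.6]
```

View pics/t14c.png

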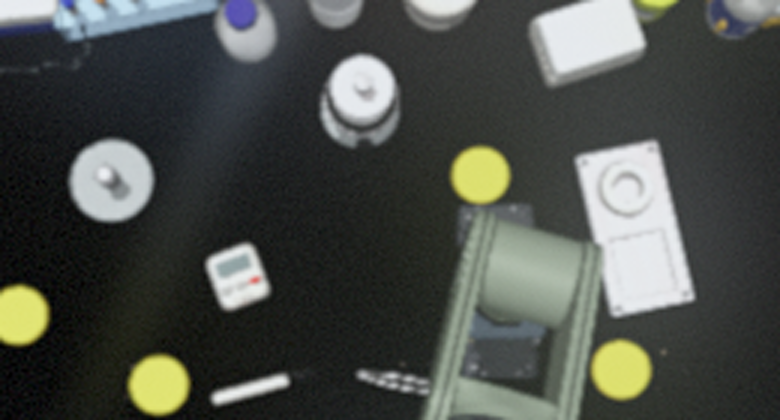

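View pics/s14c.png

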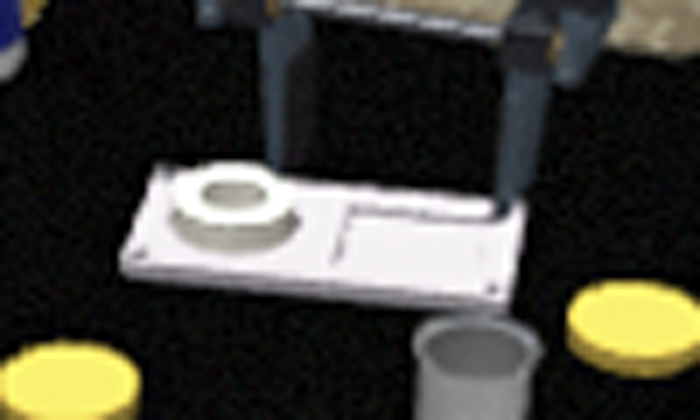

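```bash
cat > timer.py <<'E'
import sys
from rect import *
tag=sys.argv[1]; x,y,th=float(sys.argv[2]),float(sys.argv[3]),np.radians(float(sys.argv[4]))
for n in("top","scene"):
    g=grads(f"pics/{n}{tag}.png")
    for L,W in((70,62),(62,70)):
        for z in (0,8,16):
            q,s=fitrect(n,g,x,y,th,L,W,z); print(n,L,W,z,q[:2].round(1),np.degrees(q[2]).round(1),round(s,1))
E
python3 timer.py 14 444 174.5 21
python3 - <<'E'
from h import *
a=cv2.imread("pics/top14.png")[:,:,::-1];crop(a,195,190,245,230,14,"pics/t14d.png")
b=cv2.imread("pics/scene14.png")[:,:,::-1];crop(b,240,215,295,255,14,"pics/s14d.png")
E
```

```text
top 70 62 0 [445.4 175.5] 20.8 97.8
top 70 62 8 [444.7 174.9] 20.8 98.2
top 70 62 16 [444.1 174.3] 20.8 98.4
top 62 70 0 [446.5 175.9] 20.2 78.6
top 62 70 8 [445.6 175.2] 20.1 78.4
top 62 70 16 [444.9 174.5] 20.0 78.2
scene 70 62 0 [447.2 159.3] 20.0 115.1
scene 70 62 8 [443.1 168.1] 19.6 114.0
scene 70 62 16 [438.9 177.1] 20.6 112.8
scene 62 70 0 [446.7 164.6] 21.1 101.5
scene 62 70 8 [442.6 173.1] 21.3 107.7
scene 62 70 16 [438.6 181.5] 21.4 113.7
```

View pics/t14d.png

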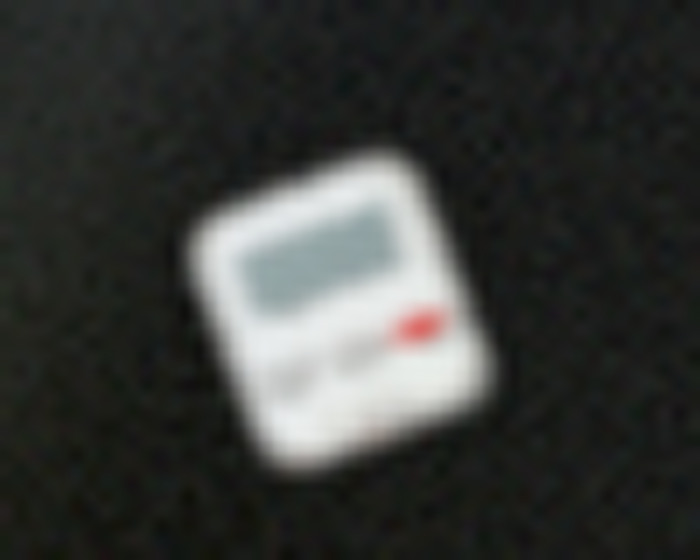

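View pics/s14d.png

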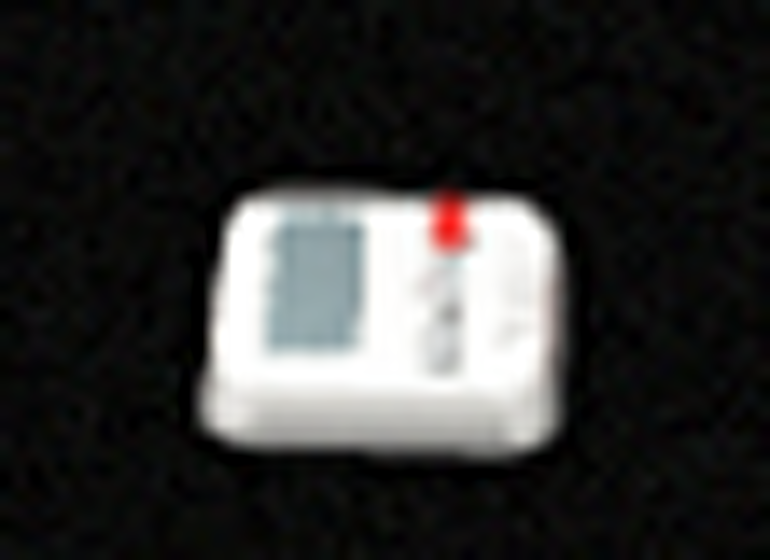

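Call:
{"api": "play_rows", "payload": {"increments": [[3, 20, 0, 2.8, 0], [5, 36, 0, 3, 0], [6, 42, 0, 3, 0], [6, 42, 0, 3, 0], [6, 42, 0, 3, 0], [6, 42, -10, 3, 0], [5, 38, -25, 3, 0], [2, 20, -25, 0, 0], [1, 6.6, -18, 0, 0], [0, 0, 0, 0, 0], [0, 0, 0, 0, 0]]}}

```text
time_s: 45.62
ee_pos: [444.7, 174.0, 99.2]
ee_rot: [179.9, 0.0, 110.7]
force: [-0.7, -0.6, 0.8]
gripper_width: 90.9
```

```bash
python3 look.py 15 scene 190 160 310 260 6
```

```text
45.725 [444.5 173.9  99.5] [ 0.78 -0.26  0.09] 91.14872819886563
```

View pics/scene15c.png

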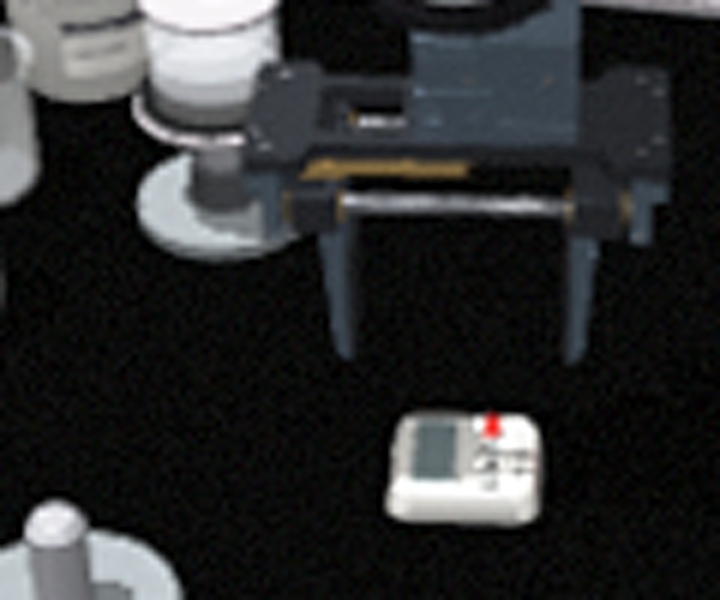

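Call:
{"api": "play_rows", "payload": {"increments": [[0, 0.3, -30, 0, 0], [0, 0, -35, 0, 0], [0, 0, -12, 0, 0], [0, 0, -4, 0, 0], [0, 0, 0, 0, 0], [0, 0, 0, 0, 1], [0, 0, 0, 0, 1], [0, 0, 0, 0, 1], [0, 0, 0, 0, 1], [0, 0, 0, 0, 1]], "newtons": 5}}

```text
time_s: 46.98
ee_pos: [443.6, 174.6, 18.1]
ee_rot: [180.0, 0.0, 110.8]
force: [-0.9, -0.3, 5.3]
gripper_width: 69.0
```

Call:
{"api": "play_rows", "payload": {"increments": [[0, 0, 0, 0, 0.15], [0, 0, 0, 0, 0], [0, 0, 0, 0, 0], [0, 0, 0, 0, 0], [0, 0, 15, 0, 0], [0, 0, 30, 0, 0], [0, 0, 0, -10, 0], [0, 0, 0, -10, 0], [0, 0, 0, -10, 0], [0, 0, 0, -10, 0], [0, 0, 0, -10, 0], [0, 0, 0, -10, 0], [0, 0, 0, -10, 0], [0, 0, 0, -10, 0], [0, 0, 0, -10, 0], [0, 0, 0, 0, 0], [0, 0, 0, 0, 0]]}}

```text
time_s: 49.1
ee_pos: [443.5, 174.6, 62.6]
ee_rot: [180.0, 0.0, 20.9]
force: [-0.4, 0.1, -0.4]
gripper_width: 91.1
```

```bash
python3 look.py 16 scene 190 160 310 260 6
```

```text
49.2 [443.5 174.6  62.7] [ 0.54  0.67 -0.18] 90.84754830684153
```

View pics/scene16c.png

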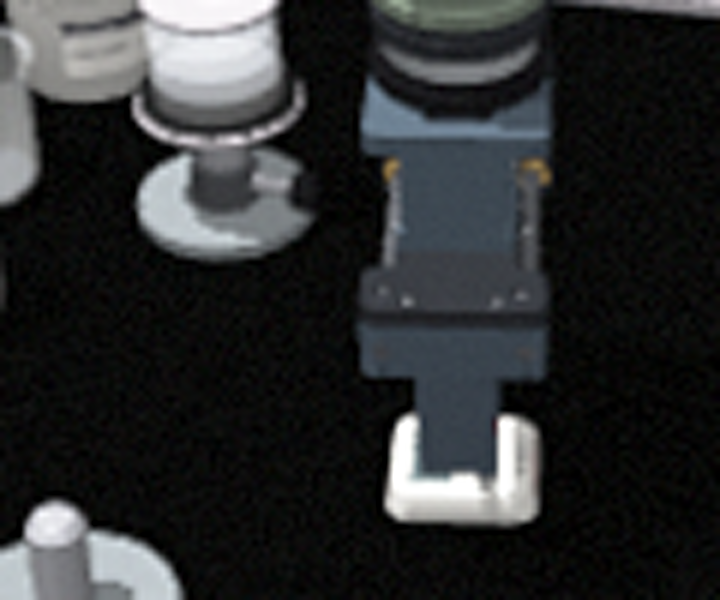

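Call:
{"api": "play_rows", "payload": {"increments": [[0, 0, -20, 0, 0], [0, 0, -15, 0, 0], [0, 0, -5, 0, 0], [0, 0, 0, 0, 0], [0, 0, 0, 0, 0.2], [0, 0, 0, 0, 1], [0, 0, 0, 0, 1], [0, 0, 0, 0, 1], [0, 0, 0, 0, 1], [0, 0, 0, 0, 1]], "newtons": 25}}

```text
time_s: 50.45
ee_pos: [443.6, 174.6, 22.8]
ee_rot: [180.0, -0.0, 20.8]
force: [0.0, -1.2, 3.1]
gripper_width: 58.3
```

Call:
{"api": "play_rows", "payload": {"increments": [[0, 0, 4, 0, 1], [0, 0, 15, 0, 1], [0, 0, 30, 0, 1], [0, 0, 30, 0, 1], [0.4, -15, 9, 0, 1], [0.5, -35, 0, -1, 1], [0.5, -45, 0, -1, 1], [0.5, -45, 0, -1, 1], [0.5, -45, 0, -1, 1], [0.5, -45, 0, -1, 1], [0.5, -45, 0, -1, 1], [0.5, -45, 0, -1, 1], [0.5, -45, 0, -1, 1], [1, -45, 0, -1, 1], [1, -40, 0, -0.9, 1], [0.5, -30, 0, 0, 1], [0.5, -15, 0, 0, 1], [0, -4, 0, 0, 1], [0, 0, 0, 0, 1], [0, 0, 0, 0, 1]]}}

```text
time_s: 52.95
ee_pos: [450.8, -323.3, 110.6]
ee_rot: [-180.0, 0.0, 10.9]
force: [0.8, 0.1, -1.0]
gripper_width: 58.1
```

```bash
python3 look.py 17 scene 260 100 360 180 7
```

```text
53.05 [ 451.  -323.6  110.8] [-0.91  0.75 -0.64] 58.0888026817506
```

View pics/scene17c.png

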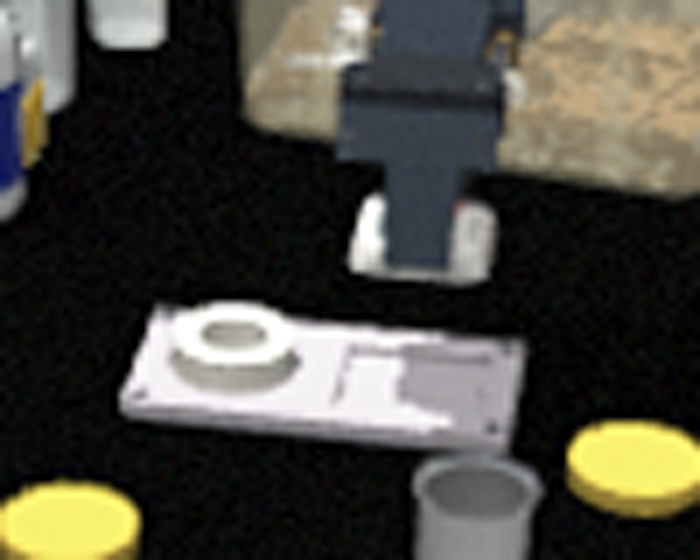

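Call:
{"api": "play_rows", "payload": {"increments": [[0, -1, -20, 0, 1], [0, 0, -25, 0, 1], [0, 0, -15, 0, 1], [0, 0, -6, 0, 1], [0, 0, 0, 0, 1], [0, 0, 0, 0, 1]]}}

```text
time_s: 53.8
ee_pos: [451.5, -325.8, 45.4]
ee_rot: [179.9, -0.1, 10.9]
force: [-0.0, -0.2, 0.1]
gripper_width: 58.2
```

```bash
python3 look.py 18 scene 280 120 350 170 10
```

```text
53.9 [ 451.3 -325.7   45.4] [ 0.22 -0.24 -1.17] 57.93772163832756
```

View pics/scene18c.png

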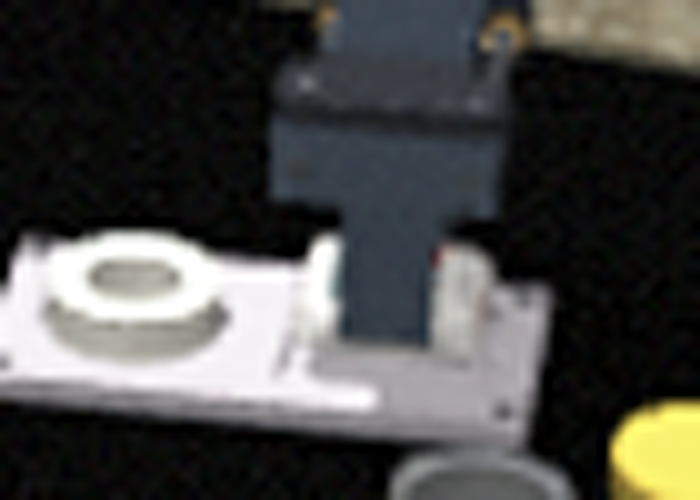

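Call:
{"api": "play_rows", "payload": {"increments": [[-0.3, 1.1, -3, 0, 1], [0, 0, -3, 0, 1], [0, 0, -1, 0, 1], [0, 0, 0, 0, 1], [0, 0, 0, 0, 1]]}}

```text
time_s: 54.52
ee_pos: [450.7, -324.4, 37.7]
ee_rot: [180.0, -0.0, 10.9]
force: [0.1, -1.5, -1.5]
gripper_width: 57.8
```

Call:
{"api": "play_rows", "payload": {"increments": [[0, 0, -1, 0, 1], [0, 0, -1, 0, 1], [0, 0, 0, 0, 1]]}}

```text
time_s: 54.9
ee_pos: [450.5, -324.3, 35.6]
ee_rot: [-180.0, 0.0, 10.9]
force: [0.3, 0.5, -0.6]
gripper_width: 58.1
```

Call:
{"api": "play_rows", "payload": {"increments": [[0, 0, -1, 0, 1], [0, 0, 0, 0, 1], [0, 0, 0, 0, 1]]}}

```text
time_s: 55.28
ee_pos: [450.6, -324.3, 34.7]
ee_rot: [180.0, -0.0, 10.9]
force: [0.2, -0.7, -1.0]
gripper_width: 58.0
```

Below board-top height without contact: entering the pocket.

Call:
{"api": "play_rows", "payload": {"increments": [[0, 0, -1, 0, 1], [0, 0, -1, 0, 1], [0, 0, 0, 0, 1]]}}

```text
time_s: 55.65
ee_pos: [450.5, -324.3, 32.6]
ee_rot: [-180.0, 0.0, 10.9]
force: [0.1, 0.2, -0.8]
gripper_width: 58.5
```

Call:
{"api": "play_rows", "payload": {"increments": [[0, 0, -1, 0, 1], [0, 0, -1, 0, 1], [0, 0, 0, 0, 1]]}}

```text
time_s: 56.02
ee_pos: [450.6, -324.3, 30.9]
ee_rot: [180.0, -0.0, 10.9]
force: [-1.0, -0.1, 1.0]
gripper_width: 58.4
```

Call:
{"api": "play_rows", "payload": {"increments": [[0, 0, -0.7, 0, 1], [0, 0, 0, 0, 1], [0, 0, 0, 0, 1]]}}

```text
time_s: 56.4
ee_pos: [450.7, -324.3, 30.8]
ee_rot: [180.0, -0.0, 10.9]
force: [-0.1, 1.4, 6.0]
gripper_width: 57.8
```

Seated at the predicted floor height. Release, retreat and look.

Call:
{"api": "play_rows", "payload": {"increments": [[0, 0, 0, 0, 0.25], [0, 0, 0, 0, 0.15], [0, 0, 0, 0, 0], [0, 0, 0, 0, 0], [0, 0, 10, 0, 0], [0, 0, 40, 0, 0], [0, 0, 40, 0, 0], [0, 0, 40, 0, 0], [-20, 30, 40, 0, 0], [-20, 45, 0, 0, 0], [-20, 50, 0, 0, 0], [0, 50, 0, 0, 0], [0, 50, 0, 0, 0], [0, 50, 0, 0, 0], [0, 0, 0, 0, 0], [0, 0, 0, 0, 0]]}}

```text
time_s: 58.4
ee_pos: [390.8, -49.6, 200.5]
ee_rot: [179.9, -0.0, 10.9]
force: [0.1, 0.6, -0.2]
gripper_width: 91.1
```

```bash
python3 look.py 19
python3 - <<'E'
from rect import *
a=cv2.imread("pics/top19.png")[:,:,::-1];crop(a,140,120,400,260,3,"pics/t19c.png")
b=cv2.imread("pics/scene19.png")[:,:,::-1];crop(b,180,110,360,240,4,"pics/s19c.png")
crop(b,275,130,350,175,10,"pics/s19d.png")
o=rectify("top","pics/top19.png",497.31,-315.51,.1887,230,130,14,3,"pics/b19.png")
g=grads("pics/top19.png")
print(fit("top",g,652,19.5,137,36),fit("top",g,546,-306,32,32), fit("top",grads("pics/top14.png"),546,-306,32,32))
E
```

```text
58.5 [390.8 -50.3 200.2] [-0.22 -0.37  0.67] 91.25273573564452
(np.float64(67.13236968107859), np.float64(652.5), np.float64(19.5)) (np.float64(21.659711633552135), np.float64(564.0), np.float64(-320.5)) (np.float64(21.55299563199794), np.float64(564.0), np.float64(-320.5))[ WARN:0@1.190] global loadsave.cpp:1063 imwrite_ Unsupported depth image for selected encoder is fallbacked to CV_8U.
```

View pics/t19c.png

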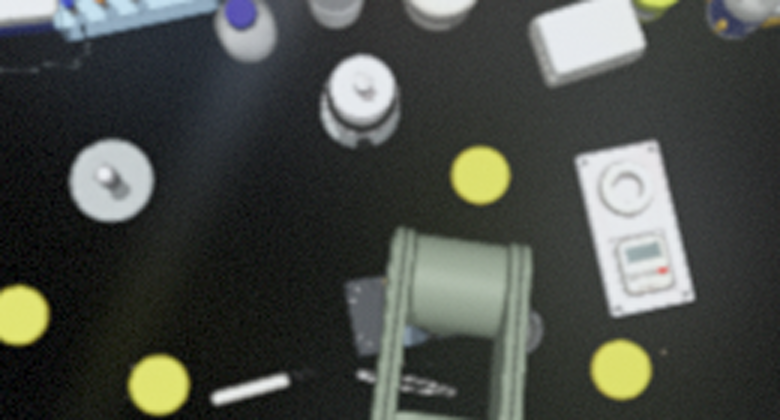

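View pics/s19c.png

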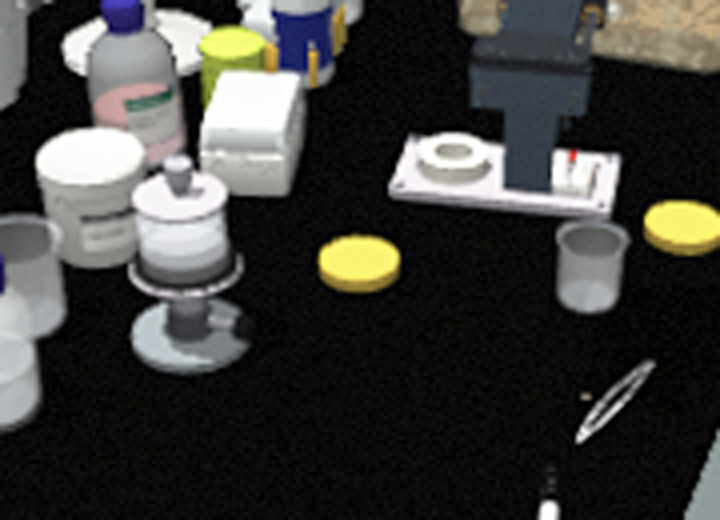

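View pics/s19d.png

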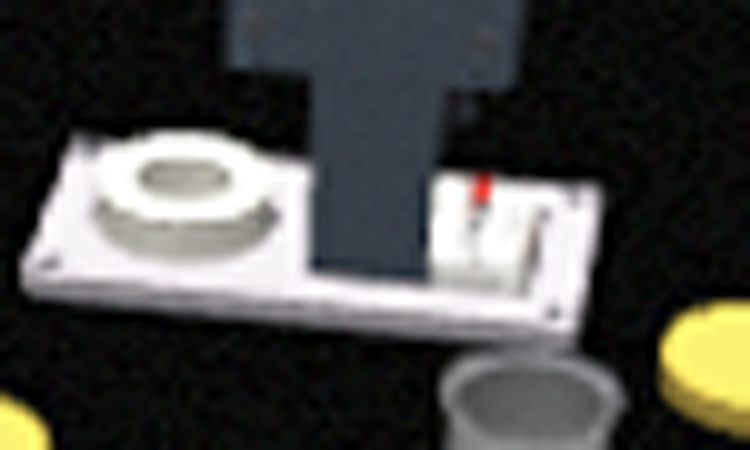

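View pics/b19.png

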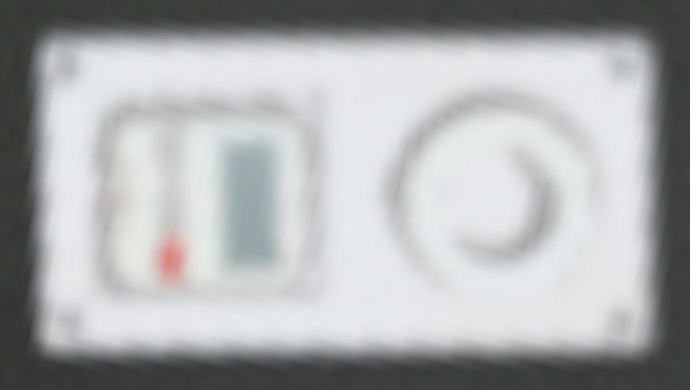

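Call:
{"api": "play_rows", "payload": {"increments": [[0, 40, 0, 0, 0], [0, 50, 0, 0, 0], [0, 50, 0, 0, 0], [0, 50, 0, 0, 0], [0, 50, 0, 0, 0], [0, 0, 0, 0, 0], [0, 0, 0, 0, 0]]}}

```text
time_s: 59.38
ee_pos: [390.8, 189.5, 199.7]
ee_rot: [179.9, 0.1, 10.8]
force: [0.2, -1.7, 0.3]
gripper_width: 91.1
```

```bash
python3 look.py 20 scene 190 110 350 220 5
```

```text
59.475 [390.8 189.2 199.9] [-0.32  0.06  0.1 ] 91.19319307461889
```

View pics/scene20c.png

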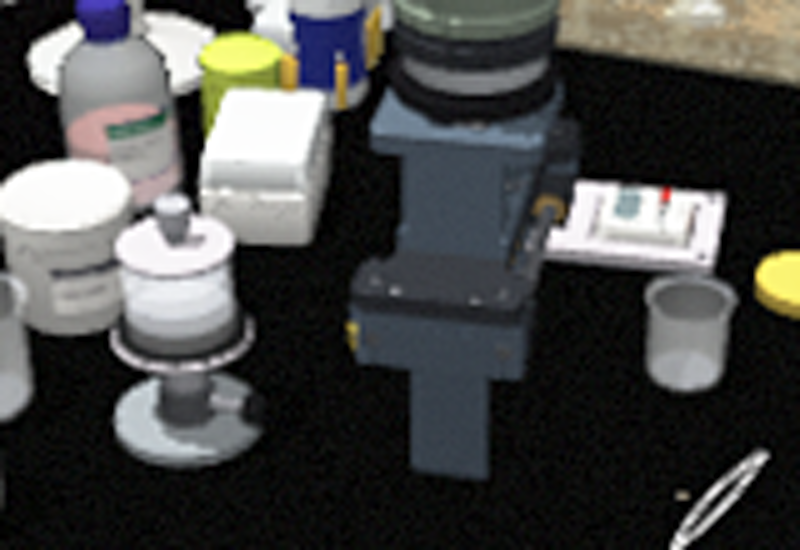

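The pile is straight with the cover level on top at about (175, 245). The timer lies level in its pocket at about (645, 215), and the beaker still stands. Handing in.

```bash
python3 -c "
from workcell import env
print(env.job_done())"
```

```text
the job is handed in; nothing more can be done
None
```

The job is handed in after about 60 s of the 210 s allowed, with no verdict reported.

- **Dishes and cover:** I piled the three grey dishes from the worktop on the stand. Each was lowered until the force rose before I let go. The cover went on top with its knob up. I left the yellow look-alikes alone.
- **Tape roll:** I lifted it off the spindle and lowered it into the round recess. The force rose at the expected floor height (TCP at 34.1 mm).
- **Timer:** I centred it with a light grip, then lowered it square into its pocket. The force rose at 30.8 mm, as expected.

**Last checks:**
- The top camera puts the cover at (652.5, 19.5), within about 2 mm of my estimate of the stand's axis.
- In the last pictures the pile is straight, the timer and roll sit inside their recesses, and the beaker still stands where it was. The bottle still stood in the last views that showed it.

**Disagreements:**
- The two cameras differed by about 4 mm. I trusted the top camera because it agreed better with the arm.
- The automatic circle fit on the placed roll failed, because it is white on white. Its seating is judged from the force and the pictures only.

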